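# Sort four bolts from the drain rack into the gauge rack

## Task

Four cleaned hex bolts of different sizes lie in no order in the wooden V-notch rack. Move each one into the gauge saddle whose slot is made for its size, lying fully down in both slots with its head in front of the front plate and close up against it, and let go. Do not knock over or shove the mug and the tub that stand near the racks.

Things in the scene. Friction and masses are not known exactly. Their poses are not given: they have to be found in the camera images.
- bolt_m12: Loose steel hex bolt, thinnest and shortest of four: shank 12 mm thick, 95 long; head 18 across flats, 7.5 thick. Origin on its axis at the head's underside; +x along the shank to the tip; any roll about x. All start side by side, 60 mm apart, in no order, in a fixed wooden rack: V notches in two boards, heads on the robot's side.
- bolt_m16: Loose steel hex bolt, second thinnest of four: shank 16 mm thick, 105 long; head 24 across flats, 10 thick. Origin on its axis at the head's underside; +x along the shank to the tip; any roll about x. Wooden rack: 120 x 262 mm, boards 10 mm thick, 84 mm over their outer faces, tops 56 mm high; its floor is 14 mm above the bench.
- bolt_m20: Loose steel hex bolt, second thickest of four: shank 20 mm thick, 120 long; head 30 across flats, 12.5 thick. Origin on its axis at the head's underside; +x along the shank to the tip; any roll about x. At the start the heads stand 2 to 7 mm in front of the wooden rack's front board: grip a shank 20 to 65 mm behind its head.
- bolt_m24: Loose steel hex bolt, thickest and longest of four: shank 24 mm thick, 135 long; head 36 across flats, 15 thick. Origin on its axis at the head's underside; +x along the shank to the tip; any roll about x. Bolts lie 60 mm apart in both racks: open the fingers only about 20 mm wider than a shank.
- saddle_12: Fixed gauge saddle for the 12 mm bolt (shortest, narrowest of four): two upright steel plates 6 mm thick, 74 mm over outer faces, slots 14.5 mm wide. Origin below the slot's middle at the front plate's front face; +x to the back plate. All four: origin on the underside, 12 mm above the bench; z up; floor between the plates 8 mm above it.
- saddle_16: Fixed gauge saddle for the 16 mm bolt (second shortest of four): two upright steel plates 6 mm thick, 82 mm over outer faces, slots 18.5 mm wide. Origin below the slot's middle at the front plate's front face; +x to the back plate. All four: seated bolt lies along +x on the flat slot bottoms, head outside in front, axis 38 mm above the origin.
- saddle_20: Fixed gauge saddle for the 20 mm bolt (second longest of four): two upright steel plates 6 mm thick, 92 mm over outer faces, slots 22.5 mm wide. Origin below the slot's middle at the front plate's front face; +x to the back plate. All four: above the slot (from 39 mm) a funnel widens to 8.5 mm more each side at the plate's top, 54 mm above the origin.
- saddle_24: Fixed gauge saddle for the 24 mm bolt (longest, widest of four): two upright steel plates 6 mm thick, 102 mm over outer faces, slots 26.5 mm wide. Origin below the slot's middle at the front plate's front face; +x to the back plate. Saddles stand 60 mm apart in any order, fronts in line, on a fixed grey base 130 x 262 mm; it and the wooden rack may swap sides.
- mug: Bystander: white spotted mug, 82 x 117 x 91 mm, standing loose on the bench in front of the racks; origin at the middle of its underside.
- paste_tub: Bystander: white round tub with a lid, 58 mm across, 95 mm tall, standing loose behind and between the racks; origin at the middle of its underside.

How it is judged:
By the outcome, as a careful person would: the job done as asked, in the order asked, and still so for the second after the job is handed in, with the robot touching nothing.
It also fails if it takes over 109 s, if anything falls off the work surface, if the arm or the gripper's body presses on something with over 40 N, if the wrist force passes 120 N, or if a joint passes its speed limit or range.

## Robot

A 7-joint arm with a two-finger parallel gripper is mounted at the origin on a cart in front of the work surface, level with it; the furniture and walls round the work are solid. World frame = base frame: x ahead of the robot, y to its left, z up, the work surface at z = 0. Lengths are in m, angles in rad, forces in N, time in s.
With the tool pointing down it reaches from about 0.4 to 0.85 m from the base axis. Payload 4.5 kg.
Tool frame: the origin (TCP) lies where the fingers leave the gripper's body, on its centre line; the fingertips stand 64 mm ahead of it and the grasp point (between the pads) lies 45 mm ahead of it; z points along the fingers, y is the line along which they close (so a half turn about z gives the same grasp; the last joint's range is limited). The gripper opens to 88 mm and grips with 3 to 60 N. Pads are 18 mm wide; open, the fingers measure 123 mm over their backs; the gripper's body (75 mm by 187 mm) begins 45 mm behind the grasp point.
Start: joints at [1.366, 0.689, -0.195, 1.565, 0.157, 0.902, -0.215], TCP at [0.148, -0.607, 0.303] pointing down, gripper open.
Joint ranges: [-3.01, 3.01], [-0.46, 2.08], [-1.47, 1.51], [0.13, 2.56], [-1, 4.14], [0.04, 2.09], [-2.66, 2.66]. Speed limits (rad/s): [2.57, 2.57, 3.14, 3.14, 3.14, 3.14, 3.14].

## Interface

Orientations are given as a unit quaternion [x, y, z, w].
In Python, from plant import r gives the robot as it stands.
- The arm moves only by the tool play_rows, never from a script. Its arguments are lists of equal length, an entry for each row: "translation": the shift along the tool's x, y, z in m, a list of three; "delta_rot": the turn, a rotation vector about the tool's x, y, z in degrees, a list of three; "grip": the opening, from -1 (shut) to 1 (fully open). In form: {"translation": [[x, y, z], ...], "delta_rot": [[rx, ry, rz], ...], "grip": [grip, ...]}. A call has 1 to 20 rows; each row shifts and turns the commanded pose from where the row before left it, along the tool's axes as they then stand; what a row does not reach is not made up. A row lasts 1/8 s, in which the tool goes at most 62.5 mm and 10.7 degrees, less where a joint would pass 70% of its speed; a pose out of reach is approached as far as the arm can. A call with a gripper value outside its range is refused whole. The fingers move at their own pace and stop on an object; "squeeze" is the grip in N (left out, the last holds). Time passes only in rows, so rows that do not move let the fingers close. It gives the time, the measured TCP pose, the force, the opening and the grip force at its end, in the units of the state.
- r.get_state(): the state, without advancing time (a new reading comes with each control period).
- r.snapshot(name): name is "scene" or "side" or "wrist"; returns the picture (420x560x3 uint8, blue, green, red); there is no depth.
- r.get_calibration(name): a dict with "intrinsics" (3x3 intrinsics, pixels), "eye" and "rotation" of the camera in the world. Camera axes: x right, y up, looking along -z (the intrinsics and any distortion apply to the point x, -y, -z); pixel columns grow to the right and rows downward; lengths in m; the calibration is good to about 2 mm. The wrist camera is an equidistant fisheye: a pixel r from the principal point sees the ray r / f radians off the axis. A picture is of the moment at which its call begins: read the wrist's pose just before it. get_calibration takes no time and is no camera call; for the wrist camera it gives the pose at the moment of the call.
- r.finish_job(): hands the job in; it is judged then, once.
Trained networks look in the newest picture that a camera, given by its name, has taken for a name from the list of things; names that differ only in an ending like _2 or _b are one class to them, and where a whole thing is asked for, a point or a joint stands for the part that bears it (a point fixed in the world has none). Each returns a list of dicts, best first, with "confidence" (0 to 1); they miss things now and then, are a little off and sometimes report something else, mostly with a low value. They report only what shows in the picture. A call takes as long as a camera call.
- r.look_for(camera, target): "point" ([x, y, z] in m, in world coordinates, good to about 4 mm: the middle of the surface that is visible of it).
- r.silhouettes(camera, target): "pixels" (420x560 bool, what is visible of it).
The state is a dict: "clock": time; "q": joint angles; "qd": joint speeds; "joint_torque": joint torques, N m; "tool_pos": TCP position; "eef_rot": TCP orientation; "contact_force": force on the tool from outside, world axes, zero at the start; "moment": the same for the moment, N m; "opening": opening from 0.0 (shut) to 1.0 (fully open); "finger_force": force on a finger pad.
Only numpy, scipy, OpenCV 4.12 (cv2) and the standard library are available. Lean on these libraries where they do the work, as an engineer would, in place of code of your own. Each camera call takes 0.05 s, during which the arm holds its last target. There are 200 camera calls.

## Working session

There is one attempt and no reset: what is moved stays moved. The work goes in short steps, Python scripts to look and compute and a tool call to move; the robot and the scene stay as the last step left them, time stands still between calls to the robot, and variables do not carry over. Pictures are saved under pics/ and viewed, at most 14 in all, crops included, and the job is handed in when it is done.

Besides the shell and the picture viewer there is one more tool, called by a JSON object that holds its "op" and its "data". play_rows: Moves the arm, as the interface text tells. Its arguments: {"type":"object","properties":{"translation":{"type":"array","items":{"type":"array","items":{"type":"number"}}},"delta_rot":{"type":"array","items":{"type":"array","items":{"type":"number"}}},"grip":{"type":"array","items":{"type":"number"}},"squeeze":{"type":"number"}},"required":["translation","delta_rot","grip"]}

```bash
ls; mkdir -p pics; python3 - <<'E'
from plant import r
import cv2
s=r.get_state()
print({k:s[k] for k in('clock','tool_pos','eef_rot','opening','contact_force')})
for n in('scene','side','wrist'):
    c=r.get_calibration(n); print(n,c)
    im=r.snapshot(n); cv2.imwrite(f'pics/{n}0.png',im)
    for t in('bolt_m12','bolt_m16','bolt_m20','bolt_m24','saddle_12','saddle_16','saddle_20','saddle_24','mug','paste_tub'):
        for d in r.look_for(n,t)[:2]: print(t,[round(float(v),3) for v in d['point']],round(d['confidence'],2))
E
```

```text
pics
{'clock': 0.0, 'tool_pos': array([ 0.1476732 , -0.60679362,  0.30191626]), 'eef_rot': array([ 9.92875250e-01,  1.19155114e-01, -1.71113769e-04, -8.75863013e-04]), 'opening': 1.0017245002991881, 'contact_force': array([-0.56783219,  1.07772101, -0.3790106 ])}
scene {'intrinsics': array([[473.00520634,   0.        , 283.85448376],
       [  0.        , 473.00520634, 209.85841778],
       [  0.        ,   0.        ,   1.        ]]), 'eye': array([-0.06236618,  0.48045464,  0.60838453]), 'rotation': array([-0.21045264,  0.41871158,  0.79477859, -0.3856388 ])}
bolt_m12 [0.583, -0.32, 0.058] 0.94
bolt_m12 [0.593, -0.262, 0.059] 0.88
bolt_m16 [0.583, -0.32, 0.058] 0.94
bolt_m16 [0.593, -0.262, 0.059] 0.88
bolt_m20 [0.583, -0.32, 0.058] 0.94
bolt_m20 [0.593, -0.262, 0.059] 0.88
bolt_m24 [0.583, -0.32, 0.058] 0.94
bolt_m24 [0.593, -0.262, 0.059] 0.88
saddle_12 [0.595, 0.272, 0.028] 0.86
saddle_12 [0.634, 0.155, 0.042] 0.81
saddle_16 [0.595, 0.272, 0.028] 0.86
saddle_16 [0.634, 0.155, 0.042] 0.81
saddle_20 [0.595, 0.272, 0.028] 0.86
saddle_20 [0.634, 0.155, 0.042] 0.81
saddle_24 [0.595, 
[... 719 characters left out ...]

saddle_12 [0.617, 0.086, 0.025] 0.9
saddle_12 [0.615, 0.146, 0.032] 0.69
saddle_16 [0.617, 0.086, 0.025] 0.9
saddle_16 [0.615, 0.146, 0.032] 0.69
saddle_20 [0.617, 0.086, 0.025] 0.9
saddle_20 [0.615, 0.146, 0.032] 0.69
saddle_24 [0.617, 0.086, 0.025] 0.9
saddle_24 [0.615, 0.146, 0.032] 0.69
mug [0.429, 0.021, 0.06] 0.6
paste_tub [0.741, -0.041, 0.066] 0.95
paste_tub [0.618, 0.087, 0.025] 0.49
wrist {'intrinsics': array([[325.1922621 ,   0.        , 278.08810657],
       [  0.        , 325.1922621 , 210.47951048],
       [  0.        ,   0.        ,   1.        ]]), 'eye': array([ 0.21610278, -0.59038605,  0.38485907]), 'rotation': array([-0.10921479,  0.08571941, -0.6115752 ,  0.77890955])}
```

View pics/scene0.png

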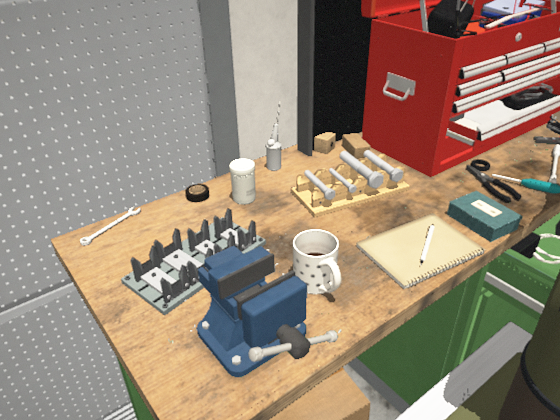

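View pics/side0.png

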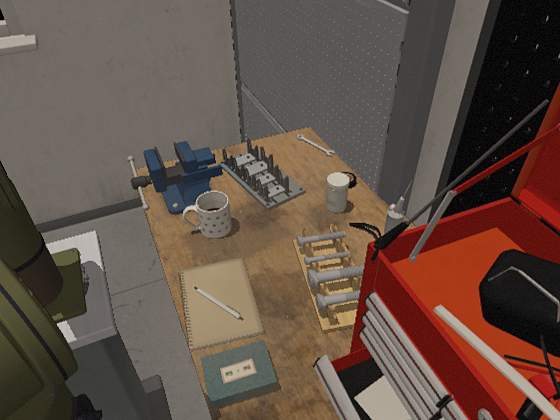

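```bash
cat > h.py <<'E'
from plant import r
import numpy as np, cv2
from scipy.spatial.transform import Rotation as R
def ray(c,n,px):
    K=c['intrinsics']; x=(px[0]-K[0,2])/K[0,0]; y=(px[1]-K[1,2])/K[1,1]
    if n=='wrist':
        t=np.hypot(x,y); k=np.sin(t)/t if t>1e-9 else 1; d=np.array([x*k,-y*k,-np.cos(t)])
    else: d=np.array([x,-y,-1.])
    return R.from_quat(c['rotation']).apply(d/np.linalg.norm(d))
def plane(c,n,px,z):
    d=ray(c,n,px); return c['eye']+d*(z-c['eye'][2])/d[2]
def tri(obs): # list of (eye,dir)
    A=sum(np.eye(3)-np.outer(d,d) for e,d in obs); b=sum((np.eye(3)-np.outer(d,d))@e for e,d in obs)
    p=np.linalg.solve(A,b); return p,[float(np.linalg.norm((np.eye(3)-np.outer(d,d))@(p-e))) for e,d in obs]
def proj(c,n,P):
    p=R.from_quat(c['rotation']).inv().apply(np.asarray(P)-c['eye']); p=p*[1,-1,-1]
    K=c['intrinsics']
    if n=='wrist':
        h=np.hypot(p[...,0],p[...,1]); k=np.arctan2(h,p[...,2])/np.maximum(h,1e-9); q=p[...,:2]*k[...,None]
    else: q=p[...,:2]/p[...,2:]
    return q*[K[0,0],K[1,1]]+[K[0,2],K[1,2]]
def go(pos,yaw):
    "deltas in tool axes to TCP pos, tool down with tool-x at yaw (deg)"
    s=r.get_state(); Rt=R.from_quat(s['eef_rot']); y=np.radians(yaw)
    T=R.from_matrix(np.array([[np.cos(y),np.sin(y),0],[np.sin(y),-np.cos(y),0],[0,0,-1]]))
    return np.round(1e3*Rt.inv().apply(np.array(pos)-s['tool_pos']),1),np.round(np.degrees((Rt.inv()*T).as_rotvec()),2)
E
python3 - <<'E'
from h import *
c=r.get_calibration('scene')
for p in((370,150),(405,145),(435,165),(294,195),(330,210),(410,188),(200,300),(300,330),(125,280)): print(p,plane(c,'scene',p,0.).round(3))
w=r.get_calibration('wrist');print('wrist axis',ray(w,'wrist',w['intrinsics'][:2,2]))
print(go([.48,-.2,.36],-12))
E
```

```text
(370, 150) [ 0.736 -0.438  0.   ]
(405, 145) [ 0.694 -0.538  0.   ]
(435, 165) [ 0.567 -0.507  0.   ]
(294, 195) [ 0.686 -0.124  0.   ]
(330, 210) [ 0.584 -0.147  0.   ]
(410, 188) [ 0.532 -0.364  0.   ]
(200, 300) [0.518 0.229 0.   ]
(300, 330) [0.352 0.133 0.   ]
(125, 280) [0.653 0.314 0.   ]
wrist axis [-0.2671224  -0.06528336 -0.96144875]
(array([ 419.1, -317.1,  -57.3]), array([ 1.000e-02, -0.000e+00,  2.569e+01]))
```

{"op": "play_rows", "data": {"translation": [[0.04,-0.02,-0.0055],[0.039,-0.023,-0.0055],[0.039,-0.023,-0.0055],[0.038,-0.025,-0.0055],[0.037,-0.026,-0.0055],[0.036,-0.028,-0.0055],[0.035,-0.029,-0.0055],[0.034,-0.03,-0.0055],[0.033,-0.031,-0.0055],[0.032,-0.032,-0.0055],[0.031,-0.033,-0.0055],[0.03,-0.034,0],[0,0,0]], "delta_rot": [[0,0,2.14],[0,0,2.14],[0,0,2.14],[0,0,2.14],[0,0,2.14],[0,0,2.14],[0,0,2.14],[0,0,2.14],[0,0,2.14],[0,0,2.14],[0,0,2.14],[0,0,2.14],[0,0,0]], "grip": [0,0,0,0,0,0,0,0,0,0,0,0,0]}}

```text
clock: 3.28
tool_pos: [0.5666, -0.2524, 0.363]
eef_rot: [0.995, -0.101, 0.001, -0.001]
contact_force: [-0.2, 0.5, -0.8]
opening: 0.497
finger_force: 0.0
```

```bash
python3 - <<'E'
from h import *
s=r.get_state(); print(s['clock'],s['tool_pos'],s['opening'],s['q'].round(2))
w=r.get_calibration('wrist'); im=r.snapshot('wrist'); cv2.imwrite('pics/w1.png',im); print(w)
np.savez('w1.npz',**w)
for d in r.look_for('wrist','bolt_m12'): print([round(float(v),3) for v in d['point']],round(d['confidence'],2))
E
```

```text
3.275 [ 0.56660698 -0.25243199  0.36296614] 0.4969164075335928 [ 0.37  0.62 -0.04  1.51  0.02  1.02 -1.45]
{'intrinsics': array([[325.1922621 ,   0.        , 278.08810657],
       [  0.        , 325.1922621 , 210.47951048],
       [  0.        ,   0.        ,   1.        ]]), 'eye': array([ 0.63525359, -0.26666854,  0.44518655]), 'rotation': array([ 0.08613555, -0.10787715,  0.76697488, -0.62665199])}
[0.613, -0.27, 0.061] 0.97
[0.617, -0.206, 0.057] 0.83
[0.628, -0.151, 0.05] 0.82
[0.595, -0.324, 0.059] 0.57
```

View pics/w1.png

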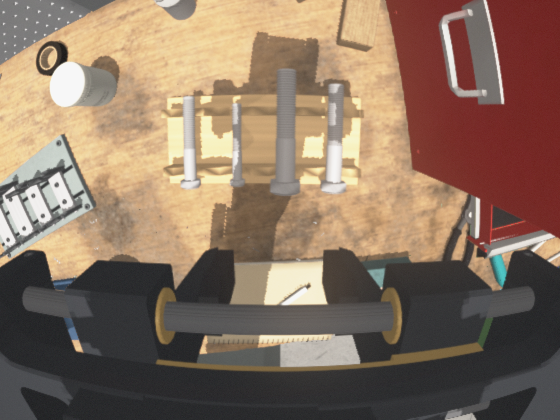

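```bash
cat >> h.py <<'E'
def masks(n,t,minc=.3):
    out=[]
    for d in r.silhouettes(n,t):
        m=d['pixels'].astype(np.uint8)
        if d['confidence']<minc or m.sum()<60: continue
        ys,xs=np.nonzero(m); P=np.c_[xs,ys].astype(float); c=P.mean(0)
        u=np.linalg.svd(P-c,full_matrices=False)[2][0]; s=(P-c)@u
        out.append(dict(c=c,u=u,e0=c+u*s.min(),e1=c+u*s.max(),n=len(P),conf=d['confidence'],m=m))
    return out
def center(m,a,b):
    "centreline of a mask by row (bolts upright in the wrist picture): fit x=f(y) between fractions a..b of its rows"
    ys=np.nonzero(m.any(1))[0]; y0,y1=ys.min(),ys.max()
    rows=np.arange(int(y0+a*(y1-y0)),int(y0+b*(y1-y0)))
    g=[(y,np.nonzero(m[y])[0]) for y in rows]; X=[(y,(x.min()+x.max())/2,x.max()-x.min()+1) for y,x in g if len(x)]
    X=np.array(X); k=np.polyfit(X[:,0],X[:,1],1); return k,np.median(X[:,2]),y0,y1
E
cat > bolts.py <<'E'
from h import *
import sys,pickle
w=r.get_calibration('wrist'); im=r.snapshot('wrist'); cv2.imwrite(f'pics/{sys.argv[1]}.png',im)
res=[]
for d in masks('wrist','bolt_m12'):
    k,wd,y0,y1=center(d['m'],.1,.75)
    res.append((k,y0,y1)); 
    ys=np.nonzero(d['m'].any(1))[0]; wds=[int(np.ptp(np.nonzero(d['m'][y])[0]))+1 for y in ys]
    print(d['conf'].__round__(2),d['n'],'x at mid',np.polyval(k,(y0+y1)/2).round(1),'slope',k[0].round(3),'w',wd,'rows',y0,y1,wds[-22:])
pickle.dump((w,res),open(sys.argv[1]+'.pkl','wb'))
E
python3 bolts.py b1; python3 -c "
from h import *
print(go([.50,-.28,.27],-12),go([.50,-.20,.27],-12))"
```

```text
0.98 1912 x at mid 328.6 slope -0.027 w 16.0 rows 81 190 [18, 18, 18, 18, 18, 18, 17, 20, 25, 26, 27, 27, 26, 26, 26, 26, 26, 26, 25, 23, 20, 12]
0.71 862 x at mid 230.5 slope 0.017 w 10.0 rows 101 183 [10, 10, 10, 10, 10, 9, 10, 10, 10, 10, 10, 11, 12, 12, 14, 15, 16, 16, 15, 15, 13, 11]
0.71 2570 x at mid 279.4 slope -0.009 w 18.0 rows 66 192 [20, 20, 20, 20, 22, 29, 30, 30, 30, 30, 30, 30, 30, 31, 31, 31, 31, 31, 29, 27, 24, 15]
0.66 1182 x at mid 183.4 slope 0.033 w 12.0 rows 95 187 [12, 12, 12, 12, 12, 12, 12, 12, 13, 13, 15, 18, 19, 20, 21, 21, 21, 21, 21, 19, 15, 9]
(array([-56.3,  34.1,  93.3]), array([ 0.07,  0.04, -0.11])) (array([-73.1, -44.1,  93.2]), array([ 0.07,  0.04, -0.11]))
```

{"op": "play_rows", "data": {"translation": [[-0.0117,-0.0223,0.0158],[-0.0117,-0.0223,0.0158],[-0.0117,-0.0223,0.0158],[-0.0117,-0.0223,0.0158],[0,0,0],[0,0,0]], "delta_rot": [[0,0,0],[0,0,0],[0,0,0],[0,0,0],[0,0,0],[0,0,0]], "grip": [0,0,0,0,0,0]}}

```text
clock: 4.22
tool_pos: [0.5364, -0.1622, 0.3008]
eef_rot: [0.994, -0.106, 0.001, 0.001]
contact_force: [0.2, -0.3, -0.2]
opening: 0.497
finger_force: 0.0
```

```bash
python3 bolts.py b2; cat > bt.py <<'E'
from h import *
import pickle
V=[pickle.load(open(f'b{i}.pkl','rb')) for i in(1,2)]
V=[(w,sorted(res,key=lambda q:np.polyval(q[0],(q[1]+q[2])/2))) for w,res in V]
for i in range(4):
    pl=[]
    for w,res in V:
        k,y0,y1=res[i]
        a,b=[ray(w,'wrist',(np.polyval(k,y),y)) for y in(y0+.15*(y1-y0),y0+.75*(y1-y0))]
        n=np.cross(a,b); pl.append((n/np.linalg.norm(n),w['eye']))
    d=np.cross(pl[0][0],pl[1][0]); d/=np.linalg.norm(d); d*=np.sign(d[0])
    A=np.array([pl[0][0],pl[1][0],[1,0,0]]); 
    for x in(.58,.64): print(i,np.linalg.solve(A,[pl[0][0]@pl[0][1],pl[1][0]@pl[1][1],x]).round(4),end=' ')
    print('yaw',np.degrees(np.arctan2(d[1],d[0])).round(2),'pitch',np.degrees(np.arcsin(d[2])).round(2))
    for w,res in V:
        k,y0,y1=res[i]
        print('   head end, tip @z.056',[plane(w,'wrist',(np.polyval(k,y),y),.056).round(4)[:2] for y in(y1,y0)])
E
python3 bt.py
python3 - <<'E'
from h import *
im=cv2.imread('pics/b2.png')
for d in r.silhouettes('wrist','bolt_m12'):
    c,_=cv2.findContours(d['pixels'].astype(np.uint8),0,1); cv2.drawContours(im,c,-1,(0,255,0),1)
cv2.imwrite('pics/b2o.png',cv2.resize(im[0:280,100:480],None,fx=2,fy=2))
E
```

```text
0.94 2308 x at mid 416.5 slope -0.014 w 17.0 rows 38 162 [19, 19, 19, 19, 19, 19, 23, 25, 28, 29, 30, 30, 30, 32, 31, 30, 30, 27, 25, 21, 11, 6]
0.74 1780 x at mid 246.9 slope -0.001 w 15.0 rows 43 155 [15, 15, 15, 15, 15, 15, 15, 15, 15, 16, 20, 23, 24, 24, 24, 24, 24, 24, 24, 23, 20, 16]
0.73 1164 x at mid 305.7 slope -0.002 w 11.0 rows 54 152 [12, 12, 12, 12, 12, 12, 12, 12, 12, 12, 12, 14, 14, 16, 18, 18, 19, 19, 19, 18, 17, 14]
0.67 3446 x at mid 364.6 slope 0.007 w 22.0 rows 17 162 [24, 24, 25, 27, 31, 34, 36, 37, 38, 38, 38, 38, 38, 38, 38, 36, 36, 35, 32, 30, 23, 12]
0 [ 0.58   -0.139   0.0465] 0 [ 0.64   -0.1522  0.048 ] yaw -12.47 pitch 1.38
   head end, tip @z.056 [array([ 0.5769, -0.1405]), array([ 0.6889, -0.1647])]
   head end, tip @z.056 [array([ 0.5775, -0.1391]), array([ 0.6895, -0.1637])]
1 [ 0.58   -0.2008  0.0464] 1 [ 0.64   -0.2135  0.0464] yaw -11.97 pitch -0.07
   head end, tip @z.056 [array([ 0.569 , -0.1996]), array([ 0.6666, -0.2205])]
   head end, tip @z.056 [array([ 0.5681, -0.1976]), array([ 0.6658, -0.2182])]
2 [ 0.58   -0.2618  0.0577] 2 [ 0.64   -0.275   0.0541] yaw -12.38 pitch -3.32
   head end, tip @z.056 [array([ 0.5457, -0.2543]), array([ 0.6949, -0.287 ])]
   head end, tip @z.056 [array([ 0.5461, -0.2567]), array([ 0.6965, -0.2867])]
3 [ 0.58   -0.323   0.0524] 3 [ 0.64   -0.3363  0.0513] yaw -12.59 pitch -1.03
   head end, tip @z.056 [array([ 0.536 , -0.3132]), array([ 0.6661, -0.3416])]
   head end, tip @z.056 [array([ 0.5359, -0.3135]), array([ 0.6683, -0.3412])]
```

View pics/b2o.png

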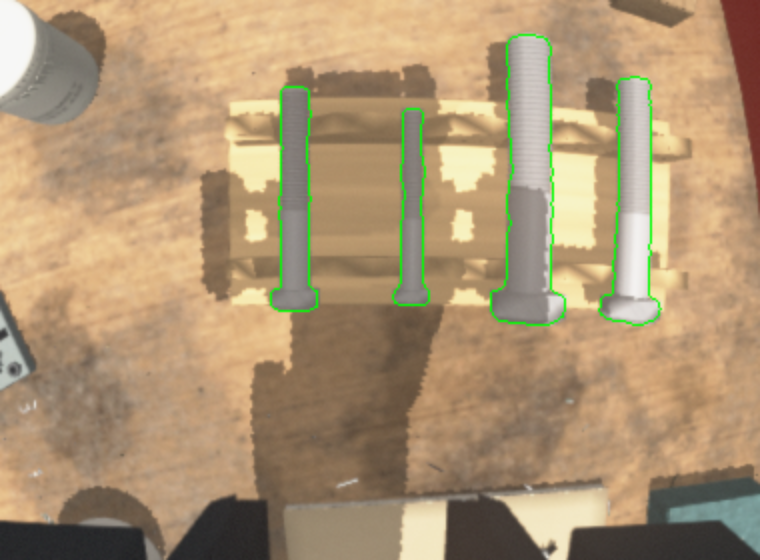

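{"op": "play_rows", "data": {"translation": [[-0.0102,-0.0431,-0.0043],[-0.0102,-0.0431,-0.0043],[-0.0102,-0.0431,-0.0043],[-0.0102,-0.0431,-0.0043],[-0.0102,-0.0431,-0.0043],[-0.0102,-0.0431,-0.0043],[-0.0102,-0.0431,-0.0043],[0,0,0],[0,0,0],[0,0,0],[0,0,0],[0,0,0]], "delta_rot": [[0,0,0],[0,0,0],[0,0,0],[0,0,0],[0,0,0],[0,0,0],[0,0,0],[0,0,-7.3],[0,0,-7.3],[0,0,-7.3],[0,0,0],[0,0,0]], "grip": [0,0,0,0,0,0,0,0,0,0,0,0]}}

```text
clock: 5.88
tool_pos: [0.5294, 0.1495, 0.3303]
eef_rot: [0.996, 0.085, 0.0, 0.0]
contact_force: [0.2, -0.1, -0.3]
opening: 0.503
finger_force: 0.0
```

```bash
cat > sad.py <<'E'
from h import *
import sys,pickle
w=r.get_calibration('wrist'); im=r.snapshot('wrist'); cv2.imwrite(f'pics/{sys.argv[1]}.png',im)
pickle.dump(w,open(sys.argv[1]+'.pkl','wb'))
s=r.get_state(); print(s['clock'],s['tool_pos'],w['eye'])
cv2.imwrite(f'pics/{sys.argv[1]}o.png',cv2.resize(im[0:280,90:490],None,fx=2,fy=2,interpolation=cv2.INTER_CUBIC))
for d in r.look_for('wrist','saddle_12'): print([round(float(v),3) for v in d['point']],round(d['confidence'],2))
for d in masks('wrist','saddle_12'): print(d['c'].round(),d['n'],cv2.minAreaRect(np.argwhere(d['m'])[:,::-1].astype(np.float32)))
E
python3 sad.py s1
```

```text
5.925 [0.52928648 0.14959916 0.33024987] [0.59858091 0.16159425 0.41243704]
[0.605, 0.209, 0.018] 0.84
[0.606, 0.148, 0.021] 0.64
[0.618, 0.093, 0.018] 0.63
[0.586, 0.268, 0.023] 0.59
[289. 115.] 2348 ((290.04638671875, 115.02061462402344), (76.33028411865234, 47.223968505859375), 87.39744567871094)
[339. 118.] 1984 ((341.5, 117.5), (67.0, 47.0), 90.0)
[238. 108.] 3452 ((234.7141571044922, 107.92546844482422), (94.43252563476562, 55.90370559692383), 87.51044464111328)
[189. 116.] 2726 ((184.8794403076172, 116.23976135253906), (85.17228698730469, 54.13639831542969), 86.9471206665039)
```

View pics/s1o.png

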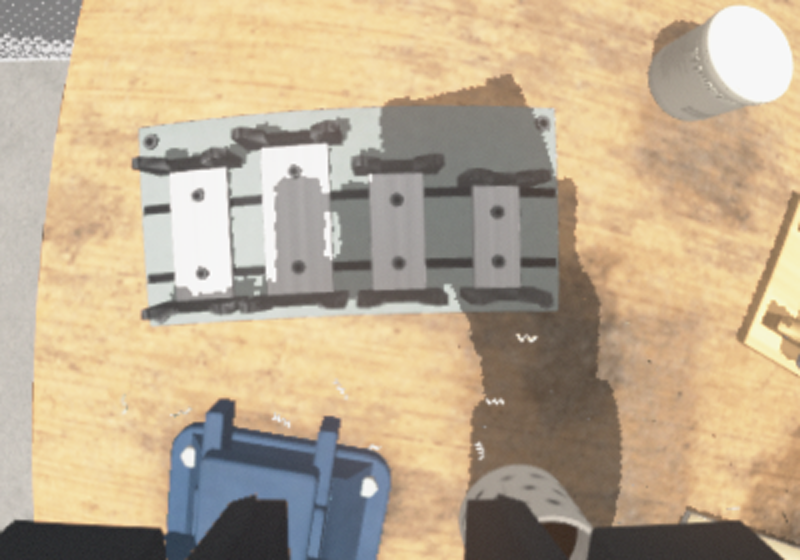

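{"op": "play_rows", "data": {"translation": [[0.0115,-0.0082,0.0267],[0.0115,-0.0082,0.0267],[0.0115,-0.0082,0.0267],[0,0,0],[0,0,0]], "delta_rot": [[0,0,0],[0,0,0],[0,0,0],[0,0,0],[0,0,0]], "grip": [0,0,0,0,0]}}

```text
clock: 6.65
tool_pos: [0.5589, 0.1797, 0.2508]
eef_rot: [0.996, 0.086, 0.0, 0.0]
contact_force: [0.0, -0.6, -0.1]
opening: 0.502
finger_force: 0.0
```

```bash
sed -i 's/im\[0:280,90:490\]/im[20:300,90:490]/' sad.py; python3 sad.py s2
```

```text
6.7 [0.55901691 0.17970336 0.25114822] [0.62801232 0.19205396 0.33291814]
[0.609, 0.092, 0.018] 0.74
[0.584, 0.269, 0.021] 0.64
[0.603, 0.153, 0.021] 0.58
[0.599, 0.211, 0.019] 0.57
[378. 158.] 3016 ((382.4871826171875, 157.9796600341797), (61.08495330810547, 86.88911437988281), 1.5275253057479858)
[317. 154.] 3746 ((320.5, 154.5), (97.0, 61.0), 90.0)
[193. 153.] 4441 ((187.30172729492188, 153.6293182373047), (107.57875061035156, 69.3507080078125), 86.633544921875)
[254. 143.] 5396 ((250.44528198242188, 144.2202911376953), (122.14492797851562, 68.19416809082031), 87.55294799804688)
[364. 334.] 85 ((367.0718994140625, 321.7191467285156), (7.883730888366699, 86.01578521728516), 16.83747100830078)
```

View pics/s2o.png

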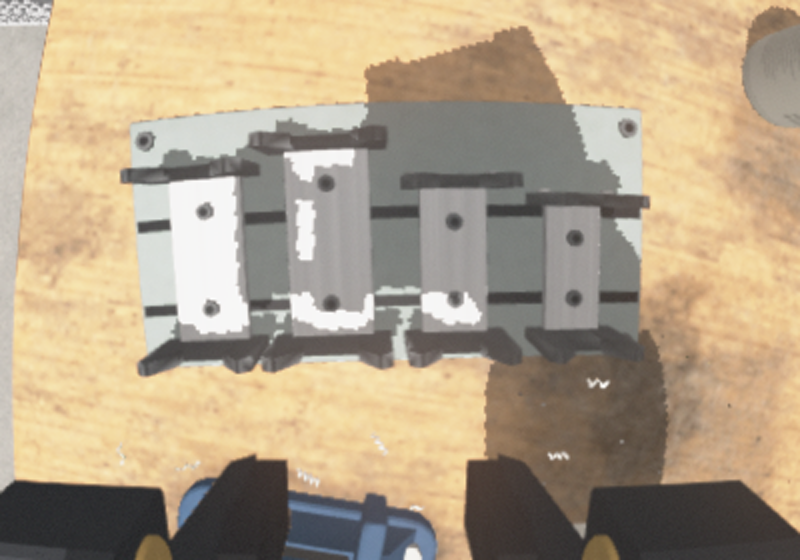

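```bash
cat > st.py <<'E'
from h import *
import pickle
W=[pickle.load(open(f's{i}.pkl','rb')) for i in(1,2)]
I=[cv2.imread(f'pics/s{i}.png',0) for i in(1,2)]
p1=[(198,194),(202,272),(294,171),(298,267),(397,199),(398,263),(497,211),(498,261)]
p2=[(205,211),(211,308),(326,182),(332,303),(454,221),(455,298),(575,237),(573,297)]
def ref(im,p,off):
    p=np.array(p)/2+off; x,y=p.round().astype(int); k=5
    a=im[y-k:y+k+1,x-k:x+k+1].astype(float); wt=np.clip(np.median(a)-15-a,0,None); g=np.mgrid[-k:k+1,-k:k+1]
    wt*=(np.hypot(*g)<4.5)
    return np.array([x+(wt*g[1]).sum()/wt.sum(),y+(wt*g[0]).sum()/wt.sum()]) if wt.sum()>0 else p
S=[]
for a,b in zip(p1,p2):
    a,b=ref(I[0],a,(90,0)),ref(I[1],b,(90,20))
    P,e=tri([(W[0]['eye'],ray(W[0],'wrist',a)),(W[1]['eye'],ray(W[1],'wrist',b))])
    Q=[plane(w,'wrist',p,.0205) for w,p in zip(W,(a,b))]
    S.append(np.mean(Q,0)); print(a.round(1),b.round(1),P.round(4),np.round(e,4),Q[0][:2].round(4),Q[1][:2].round(4))
S=np.array(S)[:,:2]
for i in range(4):
    d=S[2*i]-S[2*i+1]; print(i,'sep',np.linalg.norm(d).round(4),'yaw',np.degrees(np.arctan2(d[1],d[0])).round(2))
# joint fit: lateral coordinate v = v0 - 0.06 i
f=lambda yaw:S@[-np.sin(yaw),np.cos(yaw)]+.06*np.repeat(np.arange(4),2)
from scipy.optimize import minimize_scalar
o=minimize_scalar(lambda t:f(t).std(),bounds=(-.1,.4),method='bounded'); print('yaw',np.degrees(o.x),'v0',f(o.x).mean(),f(o.x).round(4),'u',(S@[np.cos(o.x),np.sin(o.x)]).round(4))
E
python3 st.py
```

```text
[188.6  97.2] [192.  125.3] [0.6107 0.2733 0.0226] [0. 0.] [0.6108 0.2739] [0.6106 0.2739]
[190.7 136.2] [195.2 173.8] [0.5634 0.2641 0.0207] [0. 0.] [0.5634 0.2641] [0.5634 0.2642]
[236.8  85.8] [252.6 111.3] [0.6323 0.2176 0.0162] [0.0001 0.0001] [0.6319 0.2171] [0.6323 0.2172]
[238.7 133.1] [255.1 171.4] [0.5756 0.2053 0.0221] [0. 0.] [0.5755 0.2055] [0.5753 0.2054]
[288.   99.5] [316.7 130.5] [0.6249 0.1542 0.0229] [0. 0.] [0.6251 0.1542] [0.6249 0.1539]
[289.  131.1] [317.1 168.4] [0.5878 0.1461 0.0157] [0.0004 0.0004] [0.5877 0.1465] [0.5887 0.1465]
[338.3 105.6] [377.2 138.6] [0.6293 0.0939 0.0226] [0.0001 0.0001] [0.6294 0.0936] [0.6294 0.0932]
[338.8 130.3] [376.6 168.7] [0.6    0.0877 0.0222] [0. 0.] [0.5999 0.0874] [0.5998 0.0872]
0 sep 0.0483 yaw 11.63
1 sep 0.0579 yaw 11.66
2 sep 0.0376 yaw 11.61
3 sep 0.0301 yaw 11.68
yaw 11.778755654354114 v0 0.14333643180094136 [0.1434 0.1436 0.1435 0.1436 0.1432 0.1433 0.143  0.143 ] u [0.6538 0.6055 0.6631 0.6052 0.6433 0.6057 0.6352 0.6051]
```

```bash
cat > plan.py <<'E'
from h import *
import sys,pickle
YB,YS=-12.4,11.68
# name: idx in wood, L, T, axis z, s grip, saddle index(20,24,16,12)
B={'16':(0,.105,.010,.049,.041,2),'12':(1,.095,.0075,.0464,.037,3),'24':(2,.135,.015,.055,.051,1),'20':(3,.120,.0125,.052,.046,0)}
ax=lambda y:(np.array([np.cos(y),np.sin(y)]),np.array([-np.sin(y),np.cos(y)]))
V=[pickle.load(open(f'b{i}.pkl','rb')) for i in(1,2)]
V=[(w,sorted(res,key=lambda q:np.polyval(q[0],(q[1]+q[2])/2))) for w,res in V]
def bolt(n):
    i,L,T,z,s,_=B[n]; e,f=ax(np.radians(YB)); U=[];vv=[]
    for w,res in V:
        k,y0,y1=res[i]
        P=[plane(w,'wrist',(np.polyval(k,y),y),z)[:2] for y in (y1,y0,(y0+y1)/2)]
        U.append((P[0]@e+T,P[1]@e-L)); vv.append(P[2]@f)
    U=np.array(U); return U.mean(),np.mean(vv),U,vv
def grasp(n,h=0):
    u,v,_,_=bolt(n); e,f=ax(np.radians(YB)); z=B[n][3]
    return np.r_[(u+B[n][4])*e+v*f,z+.045+h]
def place(n,h=0,front=.003):
    e,f=ax(np.radians(YS)); S0=np.array([(.6107,.2739),(.5634,.2641),(.6321,.21715),(.5754,.20545),(.625,.15405),(.5882,.1465),(.6294,.0934),(.5999,.0873)])
    v=(S0@f+.06*np.repeat(np.arange(4),2)).mean()-.06*B[n][5]; u=(S0@e)[1::2].mean()-.022
    return np.r_[(u-front+B[n][4])*e+v*f,.050+.045+h]
if __name__=='__main__':
    a=sys.argv
    for n in B: print(n,grasp(n).round(4),place(n).round(4),[x.round(4).tolist() if hasattr(x,'round') else np.round(x,4).tolist() for x in bolt(n)[2:]])
    w=dict(np.load('w1.npz')); print('box',plane(w,'wrist',(413,168),0.),plane(w,'wrist',(390,5),0.))
E
cat > g.py <<'E'
import sys
from plan import *
# g.py g|p name height [front]
k,n,h=sys.argv[1],sys.argv[2],float(sys.argv[3])
t=grasp(n,h) if k=='g' else place(n,h,*(float(x) for x in sys.argv[4:5]))
s=r.get_state(); print('t',s['clock'],'pos',s['tool_pos'].round(4),'target',t.round(4),'F',s['contact_force'].round(1),'open mm',round(88*s['opening'],1),'ff',s['finger_force'])
print(go(t,YB if k=='g' else YS))
E
python3 plan.py; python3 g.py g 16 .10
```

```text
16 [ 0.627  -0.1498  0.094 ] [0.6035 0.1497 0.095 ] [[[0.6022, 0.6038], [0.6032, 0.6052]], [-0.0119, -0.0115]]
12 [ 0.6107 -0.2073  0.0914] [0.6117 0.0901 0.095 ] [[[0.6041, 0.6039], [0.6038, 0.6041]], [-0.0714, -0.0712]]
24 [ 0.6122 -0.2686  0.1   ] [0.6011 0.2105 0.095 ] [[[0.6023, 0.6055], [0.6033, 0.6072]], [-0.1311, -0.1307]]
20 [ 0.5941 -0.3257  0.097 ] [0.5841 0.2682 0.095 ] [[[0.6024, 0.6044], [0.6027, 0.6071]], [-0.1907, -0.1903]]
box [ 0.53552735 -0.44601088  0.        ] [ 0.77724419 -0.45646975  0.        ]
t 6.8 pos [0.5591 0.1797 0.2513] target [ 0.627  -0.1498  0.194 ] F [ 0.3 -0.7 -0.2] open mm 44.0 ff 0.0
(array([ 10.4, 336.3,  57.3]), array([-2.000e-02, -1.100e-01,  2.226e+01]))
```

{"op": "play_rows", "data": {"translation": [[0,0,0],[0,0,0],[0,0,0],[0.0196,0.0439,0.008],[0.0196,0.0439,0.008],[0.0196,0.0439,0.008],[0.0196,0.0439,0.008],[0.0196,0.0439,0.008],[0.0196,0.0439,0.008],[0.0196,0.0439,0.008],[0,0,0],[0,0,0]], "delta_rot": [[0,0,7.42],[0,0,7.42],[0,0,7.42],[0,0,0],[0,0,0],[0,0,0],[0,0,0],[0,0,0],[0,0,0],[0,0,0],[0,0,0],[0,0,0]], "grip": [-0.15,-0.15,-0.15,-0.15,-0.15,-0.15,-0.15,-0.15,-0.15,-0.15,-0.15,-0.15], "squeeze": 30}}

```text
clock: 8.3
tool_pos: [0.6271, -0.1488, 0.1946]
eef_rot: [0.994, -0.108, 0.0, -0.0]
contact_force: [0.4, 0.6, 0.1]
opening: 0.426
finger_force: 0.0
```

```bash
python3 g.py g 16 0; python3 - <<'E'
from h import *
w=r.get_calibration('wrist'); im=r.snapshot('wrist'); cv2.imwrite('pics/g16.png',im)
for d in masks('wrist','bolt_m12'):
    k,wd,y0,y1=center(d['m'],.1,.75); print(np.polyval(k,[y0,y1]).round(1),y0,y1,plane(w,'wrist',(np.polyval(k,(y0+y1)/2),(y0+y1)/2),.049).round(4),wd)
E
```

```text
t 8.3 pos [ 0.6271 -0.1488  0.1946] target [ 0.627  -0.1498  0.094 ] F [0.4 0.6 0.1] open mm 37.5 ff 0.0
(array([1.000e-01, 1.100e+00, 1.006e+02]), array([-0.06, -0.03,  0.04]))
[502.  482.5] 122 279 [ 0.6021 -0.3288  0.049 ] 21.0
[278.7 280.9] 127 284 [ 0.6356 -0.1518  0.049 ] 21.0
[443.7 430.3] 93 261 [ 0.6323 -0.2751  0.049 ] 29.0
[362.5 354.2] 143 272 [ 0.6217 -0.2084  0.049 ] 15.0
```

View pics/g16.png

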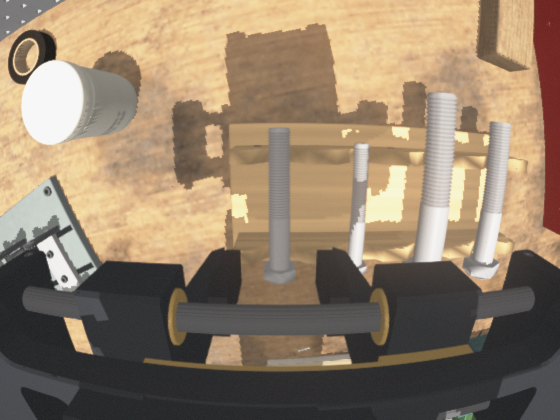

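{"op": "play_rows", "data": {"translation": [[0,0.001,0.03],[0,0,0.03],[0,0,0.025],[0,0,0.0155],[0,0,0],[0,0,0],[0,0,0],[0,0,0],[0,0,0],[0,0,0]], "delta_rot": [[0,0,0],[0,0,0],[0,0,0],[0,0,0],[0,0,0],[0,0,0],[0,0,0],[0,0,0],[0,0,0],[0,0,0]], "grip": [-0.15,-0.15,-0.15,-0.15,-0.15,-0.15,-1,-1,-1,-1], "squeeze": 30}}

```text
clock: 9.65
tool_pos: [0.6274, -0.1497, 0.094]
eef_rot: [0.994, -0.107, 0.001, -0.0]
contact_force: [0.6, 2.6, 3.2]
opening: 0.161
finger_force: 30.0
```

{"op": "play_rows", "data": {"translation": [[0,0,-0.03],[0,0,-0.045],[0,0,-0.045],[-0.0125,-0.0411,0],[-0.0125,-0.0411,0],[-0.0125,-0.0411,0],[-0.0125,-0.0411,0],[-0.0125,-0.0411,0],[-0.0125,-0.0411,0],[-0.0125,-0.0411,0],[0,0,0],[0,0,0],[0,0,0],[0,0,0],[0,0,0]], "delta_rot": [[0,0,0],[0,0,0],[0,0,0],[0,0,0],[0,0,0],[0,0,0],[0,0,0],[0,0,-4.83],[0,0,-4.83],[0,0,-4.83],[0,0,-4.83],[0,0,-4.83],[0,0,0],[0,0,0],[0,0,0]], "grip": [-1,-1,-1,-1,-1,-1,-1,-1,-1,-1,-1,-1,-1,-1,-1]}}

```text
clock: 11.52
tool_pos: [0.5922, 0.1475, 0.2134]
eef_rot: [0.995, 0.102, -0.0, 0.0]
contact_force: [0.5, 0.1, -1.9]
opening: 0.168
finger_force: 30.0
```

```bash
python3 g.py p 16 0.03; python3 - <<'E'
from h import *
w=r.get_calibration('wrist'); im=r.snapshot('wrist'); cv2.imwrite('pics/p16.png',im)
for d in masks('wrist','bolt_m12'):
    k,wd,y0,y1=center(d['m'],.1,.75); print(np.polyval(k,[y0,y1]).round(1),y0,y1,d['conf'])
E
```

```text
t 11.525 pos [0.5922 0.1475 0.2134] target [0.6035 0.1497 0.125 ] F [ 0.5  0.1 -1.9] open mm 14.8 ff 30.027662962675095
(array([11.5,  0.1, 88.4]), array([0.02, 0.01, 0.05]))
[278.4 276.9] 134 366 0.96
```

View pics/p16.png

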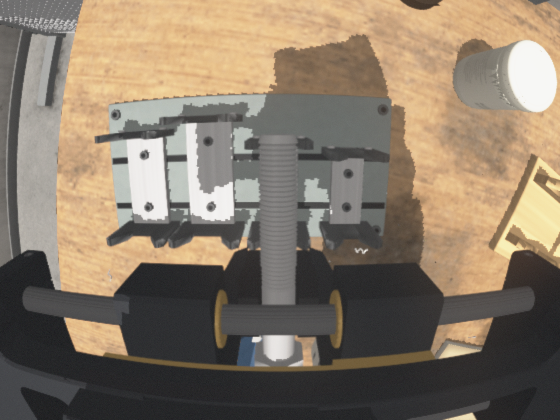

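{"op": "play_rows", "data": {"translation": [[0.011,0,0],[0,0,0.03],[0,0,0.03],[0,0,0.028],[0,0,0],[0,0,0]], "delta_rot": [[0,0,0],[0,0,0],[0,0,0],[0,0,0],[0,0,0],[0,0,0]], "grip": [-1,-1,-1,-1,-1,-1]}}

```text
clock: 12.38
tool_pos: [0.604, 0.1502, 0.1264]
eef_rot: [0.995, 0.103, 0.001, -0.0]
contact_force: [-0.3, 0.5, -1.0]
opening: 0.169
finger_force: 30.0
```

```bash
python3 g.py p 16 0.004; python3 - <<'E'
from h import *
for n in('wrist','scene'):
    im=r.snapshot(n); cv2.imwrite(f'pics/q16{n}.png',im)
    w=r.get_calibration(n)
    for d in masks(n,'bolt_m12'): print(n,d['c'].round(),d['e0'].round(1),d['e1'].round(1),round(d['conf'],2))
s=cv2.imread('pics/q16scene.png')[180:320,110:310]; w=cv2.imread('pics/q16wrist.png')[60:400,80:460]
cv2.imwrite('pics/q16.png',np.hstack([cv2.resize(s,(400,280)),cv2.resize(w,(313,280))]))
E
```

```text
t 12.375 pos [0.604  0.1502 0.1264] target [0.6035 0.1497 0.099 ] F [-0.3  0.5 -1. ] open mm 14.8 ff 30.027335286140442
(array([-0.7,  0.4, 27.4]), array([-0.01, -0.12,  0.1 ]))
wrist [278. 242.] [277.7 133.9] [278.5 366.1] 0.9
scene [384. 166.] [363.8 151.3] [400.3 177.6] 0.81
scene [363. 169.] [341.  152.7] [380.6 183.5] 0.71
scene [342. 180.] [328.8 168.2] [353.8 190.3] 0.66
scene [219. 231.] [186.9 214.2] [230.6 236.9] 0.51
```

View pics/q16.png

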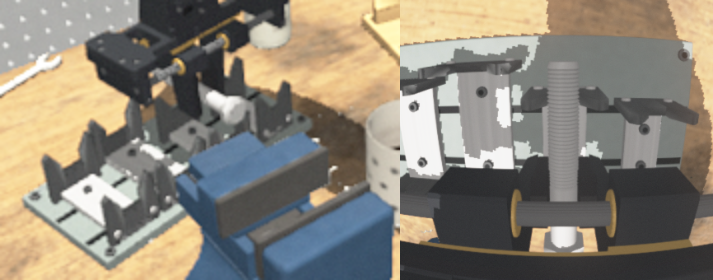

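{"op": "play_rows", "data": {"translation": [[-0.001,0,0.01],[0,0,0.01],[0,0,0.007],[0,0,0.004],[0,0,0],[0,0,0]], "delta_rot": [[0,0,0],[0,0,0],[0,0,0],[0,0,0],[0,0,0],[0,0,0]], "grip": [-1,-1,-1,-1,-1,-1], "squeeze": 15}}

```text
clock: 13.32
tool_pos: [0.6019, 0.1497, 0.0955]
eef_rot: [0.995, 0.103, -0.0, 0.0]
contact_force: [-1.8, -0.1, 7.8]
opening: 0.167
finger_force: 14.4
```

{"op": "play_rows", "data": {"translation": [[0.002,0,0],[0.002,0,0],[0.002,0,0],[0.001,0,0],[0,0,0],[0,0,0]], "delta_rot": [[0,0,0],[0,0,0],[0,0,0],[0,0,0],[0,0,0],[0,0,0]], "grip": [-1,-1,-1,-1,-1,-1], "squeeze": 12}}

```text
clock: 14.08
tool_pos: [0.6055, 0.1504, 0.0949]
eef_rot: [0.995, 0.103, -0.004, 0.001]
contact_force: [-8.7, -2.2, 12.0]
opening: 0.167
finger_force: 10.8
```

{"op": "play_rows", "data": {"translation": [[0,0,0],[0,0,0],[-0.003,0,0],[0,0,-0.02],[0,0,-0.04],[0,0,-0.05],[0,0,-0.02],[0,0,0],[0,0,0]], "delta_rot": [[0,0,0],[0,0,0],[0,0,0],[0,0,0],[0,0,0],[0,0,0],[0,0,0],[0,0,0],[0,0,0]], "grip": [-0.2,-0.2,-0.2,-0.2,-0.2,-0.2,-0.2,-0.2,-0.2]}}

```text
clock: 15.2
tool_pos: [0.6054, 0.1504, 0.2241]
eef_rot: [0.995, 0.103, -0.001, 0.0]
contact_force: [-0.2, 0.3, 1.0]
opening: 0.404
finger_force: 0.0
```

```bash
cat > look.py <<'E'
import sys
from plan import *
w=r.get_calibration('wrist'); im=r.snapshot('wrist'); cv2.imwrite(f'pics/{sys.argv[1]}.png',im)
e,f=ax(np.radians(YS)); o=place('12',0,0)[:2]; 
for d in masks('wrist','bolt_m12'):
    k,wd,y0,y1=center(d['m'],.15,.6); ys=np.nonzero(d['m'].any(1))[0]; wds=[int(np.ptp(np.nonzero(d['m'][y])[0]))+1 for y in ys]
    P=[plane(w,'wrist',(np.polyval(k,y),y),.050)[:2] for y in(y0+.15*(y1-y0),y0+.6*(y1-y0))]; tip=plane(w,'wrist',(np.polyval(k,y0),y0),.050)[:2]
    dd=P[0]-P[1]; print('w',wd,'tip u',(tip@e).round(4),'v',[(p@f).round(4) for p in P],'yaw',np.degrees(np.arctan2(dd[1],dd[0])).round(2),round(d['conf'],2))
for n in B: p=place(n,0,0)[:2]; print(n,'expect tip u',(p@e-B[n][4]+B[n][1]).round(4),'v',(p@f).round(4))
E
python3 look.py r16; python3 g.py g 12 .11
```

```text
w 19.0 tip u 0.6862 v [np.float64(0.0248), np.float64(0.0246)] yaw 11.96 0.95
16 expect tip u 0.6883 v 0.0244
12 expect tip u 0.6783 v -0.0356
24 expect tip u 0.7183 v 0.0844
20 expect tip u 0.7033 v 0.1444
t 15.3 pos [0.6052 0.1503 0.2233] target [ 0.6107 -0.2073  0.2014] F [-0.1  0.1  0.1] open mm 35.3 ff 0.0
(array([-67.7, 351.2,  22.2]), array([ 0.05,  0.13, 24.2 ]))
```

{"op": "play_rows", "data": {"translation": [[0,0,0],[0,0,0],[0,0,0],[0.0103,0.0435,0.0027],[0.0103,0.0435,0.0027],[0.0103,0.0435,0.0027],[0.0103,0.0435,0.0027],[0.0103,0.0435,0.0027],[0.0103,0.0435,0.0027],[0.0103,0.0435,0.0027],[0.0103,0.0435,0.0027],[0,0,0],[0,0,0]], "delta_rot": [[0,0,8.07],[0,0,8.07],[0,0,8.06],[0,0,0],[0,0,0],[0,0,0],[0,0,0],[0,0,0],[0,0,0],[0,0,0],[0,0,0],[0,0,0],[0,0,0]], "grip": [-0.27,-0.27,-0.27,-0.27,-0.27,-0.27,-0.27,-0.27,-0.27,-0.27,-0.27,-0.27,-0.27], "squeeze": 30}}

```text
clock: 16.92
tool_pos: [0.6113, -0.206, 0.2019]
eef_rot: [0.994, -0.108, -0.001, -0.001]
contact_force: [-0.0, 0.7, 0.2]
opening: 0.366
finger_force: 0.0
```

```bash
python3 g.py g 12 0;python3 - <<'E'
from h import *
w=r.get_calibration('wrist'); im=r.snapshot('wrist'); cv2.imwrite('pics/g12.png',im)
for d in masks('wrist','bolt_m12'):
    k,wd,y0,y1=center(d['m'],.1,.75); print(np.polyval(k,[y0,y1]).round(1),y0,y1,plane(w,'wrist',(np.polyval(k,(y0+y1)/2),(y0+y1)/2),.049).round(4),wd)
E
```

```text
t 16.925 pos [ 0.6113 -0.206   0.2019] target [ 0.6107 -0.2073  0.0914] F [-0.   0.7  0.2] open mm 32.3 ff 0.0
(array([-1.000e-01,  1.500e+00,  1.105e+02]), array([-0.07,  0.11,  0.02]))
[437.4 425.4] 109 262 [ 0.6082 -0.3299  0.049 ] 25.0
[279.8 281.3] 136 269 [ 0.6197 -0.2095  0.049 ] 16.0
[365.4 357.1] 81 281 [ 0.6232 -0.2723  0.049 ] 31.0
```

Aligned; descend, grip, then lift and carry.

{"op": "play_rows", "data": {"translation": [[0,0.0015,0.03],[0,0,0.035],[0,0,0.03],[0,0,0.0155],[0,0,0],[0,0,0],[0,0,0],[0,0,0],[0,0,0],[0,0,0]], "delta_rot": [[0,0,0],[0,0,0],[0,0,0],[0,0,0],[0,0,0],[0,0,0],[0,0,0],[0,0,0],[0,0,0],[0,0,0]], "grip": [-0.27,-0.27,-0.27,-0.27,-0.27,-1,-1,-1,-1,-1], "squeeze": 30}}

```text
clock: 18.27
tool_pos: [0.6123, -0.2078, 0.0936]
eef_rot: [0.994, -0.108, 0.001, -0.0]
contact_force: [0.6, 2.3, 7.1]
opening: 0.123
finger_force: 30.0
```

{"op": "play_rows", "data": {"translation": [[0,0,-0.03],[0,0,-0.045],[0,0,-0.045],[-0.0092,-0.0416,0],[-0.0092,-0.0416,0],[-0.0092,-0.0416,0],[-0.0092,-0.0416,0],[-0.0092,-0.0416,0],[-0.0092,-0.0416,0],[-0.0092,-0.0416,0],[0,0,0],[0,0,0],[0,0,0],[0,0,0],[0,0,0]], "delta_rot": [[0,0,0],[0,0,0],[0,0,0],[0,0,0],[0,0,0],[0,0,0],[0,0,0],[0,0,0],[0,0,0],[0,0,-6.02],[0,0,-6.02],[0,0,-6.02],[0,0,-6.02],[0,0,0],[0,0,0]], "grip": [-1,-1,-1,-1,-1,-1,-1,-1,-1,-1,-1,-1,-1,-1,-1]}}

```text
clock: 20.15
tool_pos: [0.6109, 0.0894, 0.2123]
eef_rot: [0.995, 0.101, -0.0, 0.0]
contact_force: [0.6, 0.6, -0.9]
opening: 0.121
finger_force: 30.0
```

```bash
python3 g.py p 12 0.03; cat > held.py <<'E'
import sys
from plan import *
n=sys.argv[1]; s=r.get_state(); w=r.get_calibration('wrist'); im=r.snapshot('wrist'); cv2.imwrite(f'pics/h{n}.png',im)
Rt=R.from_quat(s['eef_rot']); z=s['tool_pos'][2]-.045
for d in masks('wrist','bolt_m12'):
    k,wd,y0,y1=center(d['m'],.05,.6); p=plane(w,'wrist',(np.polyval(k,y0),y0),z)
    q=Rt.inv().apply(p-s['tool_pos']); print(round(d['conf'],2),'rows',y0,y1,'w',wd,'x',np.polyval(k,[y0,y1]).round(1),'tip ahead of grasp mm',(q*1e3).round(1),'expected',1e3*(B[n][1]-B[n][4]))
E
python3 held.py 12
```

```text
t 20.15 pos [0.6109 0.0894 0.2123] target [0.6117 0.0901 0.125 ] F [ 0.6  0.6 -0.9] open mm 10.6 ff 29.969324455596507
(array([ 1. , -0.6, 87.3]), array([ 0.02,  0.02, -0.13]))
0.68 rows 122 264 w 19.0 x [196.1 205.2] tip ahead of grasp mm [ 70.2 -32.6  45. ] expected 58.0
0.6 rows 153 366 w 27.0 x [278.2 277.9] tip ahead of grasp mm [57.3 -0.2 45. ] expected 58.0
```

{"op": "play_rows", "data": {"translation": [[0,-0.0006,0.035],[0,0,0.035],[0,0,0.017],[0,0,0],[0,0,0.01],[0,0,0.01],[0,0,0.006],[0,0,0.003],[0,0,0],[0,0,0]], "delta_rot": [[0,0,0],[0,0,0],[0,0,0],[0,0,0],[0,0,0],[0,0,0],[0,0,0],[0,0,0],[0,0,0],[0,0,0]], "grip": [-1,-1,-1,-1,-1,-1,-1,-1,-1,-1], "squeeze": 15}}

```text
clock: 21.5
tool_pos: [0.611, 0.0904, 0.0984]
eef_rot: [0.995, 0.102, 0.0, 0.0]
contact_force: [-5.3, -0.8, 14.5]
opening: 0.128
finger_force: 15.0
```

{"op": "play_rows", "data": {"translation": [[0.002,0,0],[0.002,0,0],[0.002,0,0],[0.001,0,0],[0,0,0],[0,0,0]], "delta_rot": [[0,0,0],[0,0,0],[0,0,0],[0,0,0],[0,0,0],[0,0,0]], "grip": [-1,-1,-1,-1,-1,-1], "squeeze": 12}}

```text
clock: 22.25
tool_pos: [0.6136, 0.0908, 0.0973]
eef_rot: [0.995, 0.102, -0.005, 0.001]
contact_force: [-10.9, -1.0, 16.2]
opening: 0.128
finger_force: 12.2
```

{"op": "play_rows", "data": {"translation": [[0,0,0],[0,0,0],[-0.003,0,0],[0,0,-0.02],[0,0,-0.04],[0,0,-0.05],[0,0,-0.02],[0,0,0],[0,0,0]], "delta_rot": [[0,0,0],[0,0,0],[0,0,0],[0,0,0],[0,0,0],[0,0,0],[0,0,0],[0,0,0],[0,0,0]], "grip": [-0.27,-0.27,-0.27,-0.27,-0.27,-0.27,-0.27,-0.27,-0.27]}}

```text
clock: 23.38
tool_pos: [0.6142, 0.091, 0.226]
eef_rot: [0.995, 0.102, -0.001, 0.0]
contact_force: [-0.1, -0.5, 0.7]
opening: 0.365
finger_force: 0.0
```

```bash
python3 look.py r12; python3 g.py g 24 .11
```

```text
w 19.0 tip u 0.6872 v [np.float64(0.0253), np.float64(0.0252)] yaw 11.79 0.8
w 13.0 tip u 0.674 v [np.float64(-0.0354), np.float64(-0.0354)] yaw 11.7 0.59
16 expect tip u 0.6883 v 0.0244
12 expect tip u 0.6783 v -0.0356
24 expect tip u 0.7183 v 0.0844
20 expect tip u 0.7033 v 0.1444
t 23.475 pos [0.614  0.091  0.2252] target [ 0.6122 -0.2686  0.21  ] F [ 0.5 -0.3 -0.1] open mm 32.5 ff 0.0
(array([-74.6, 351.8,  15.4]), array([ 0.04,  0.14, 24.08]))
```

View pics/r12.png

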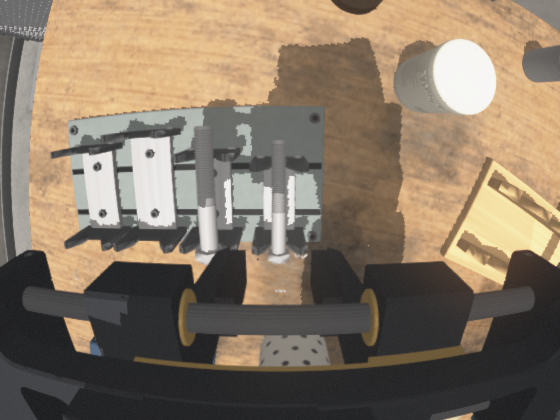

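{"op": "play_rows", "data": {"translation": [[-0.002,0,0.05],[0,0,0.05],[0,0,0.02],[0,0,0.009],[0,0,0],[0,0,0],[0,0,0],[0,0,0],[0,0,0]], "delta_rot": [[0,0,0],[0,0,0],[0,0,0],[0,0,0],[0,0,0],[0,0,0],[0,0,0],[0,0,0],[0,0,0]], "grip": [-0.27,-0.27,-0.27,-0.27,-0.27,-1,-1,-1,-1], "squeeze": 25}}

```text
clock: 24.6
tool_pos: [0.6134, 0.0909, 0.0984]
eef_rot: [0.995, 0.102, 0.001, -0.0]
contact_force: [-1.1, -0.5, 6.8]
opening: 0.126
finger_force: 25.0
```

{"op": "play_rows", "data": {"translation": [[0.0015,0,0],[0.0015,0,0],[0.0015,0,0],[0,0,0],[0,0,0]], "delta_rot": [[0,0,0],[0,0,0],[0,0,0],[0,0,0],[0,0,0]], "grip": [-1,-1,-1,-1,-1]}}

```text
clock: 25.22
tool_pos: [0.6141, 0.091, 0.0982]
eef_rot: [0.995, 0.102, -0.004, 0.001]
contact_force: [-7.6, -1.9, 14.2]
opening: 0.129
finger_force: 25.2
```

{"op": "play_rows", "data": {"translation": [[0,0,0],[0,0,0],[-0.002,0,0],[0,0,-0.03],[0,0,-0.04],[-0.02,0,-0.03],[-0.03,0,0],[0,0,0],[0,0,0]], "delta_rot": [[0,0,0],[0,0,0],[0,0,0],[0,0,0],[0,0,0],[0,0,0],[0,0,0],[0,0,0],[0,0,0]], "grip": [-0.27,-0.27,-0.27,-0.27,-0.27,-0.27,-0.27,-0.27,-0.27]}}

```text
clock: 26.35
tool_pos: [0.5671, 0.0814, 0.1973]
eef_rot: [0.995, 0.102, 0.001, -0.0]
contact_force: [0.4, 0.3, -0.4]
opening: 0.362
finger_force: 0.0
```

```bash
python3 look.py r12b; python3 - <<'E'
import cv2
im=cv2.imread('pics/r12b.png'); cv2.imwrite('pics/r12bo.png',cv2.resize(im[80:260,140:340],(800,600)[:2] and (660,594),interpolation=cv2.INTER_CUBIC))
E
```

```text
w 20.0 tip u 0.6875 v [np.float64(0.0255), np.float64(0.0253)] yaw 11.8 0.91
w 15.0 tip u 0.6749 v [np.float64(-0.0349), np.float64(-0.0351)] yaw 11.92 0.67
16 expect tip u 0.6883 v 0.0244
12 expect tip u 0.6783 v -0.0356
24 expect tip u 0.7183 v 0.0844
20 expect tip u 0.7033 v 0.1444
```

View pics/r12bo.png

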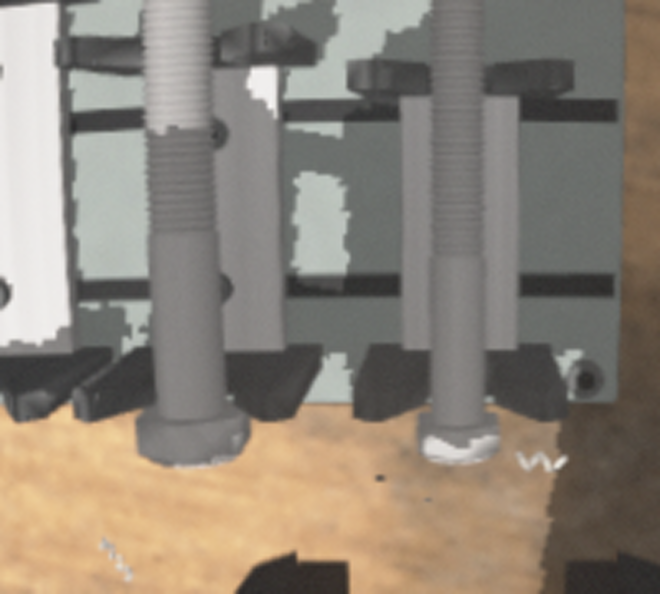

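```bash
python3 - <<'E'
from plan import *
w=r.get_calibration('wrist'); e,f=ax(np.radians(YS)); uf=place('12',0,0)[:2]@e-.037; print('front u',uf.round(4),'cam u',(w['eye'][:2]@e).round(3))
for nm,px,z in(('12 underside',(279.4,204.8),.059),('12 front',(279,220),.059),('16 underside',(198.5,205.8),.062),('16 front',(198,220),.062),('plate12 R top front',(310,207),.066),('plate12 L',(249,207),.066)):
    p=plane(w,'wrist',px,z)[:2]; print(nm,(p@e).round(4),(p@f).round(4))
m=[d for d in masks('wrist','bolt_m12')]
for d in m:
    ys=np.nonzero(d['m'].any(1))[0]; print(ys.min(),ys.max(),[int(np.ptp(np.nonzero(d['m'][y])[0]))+1 for y in ys[-26:]])
E
```

```text
front u 0.5833 cam u 0.642
12 underside 0.5836 -0.0358
12 front 0.5724 -0.0355
16 underside 0.5837 0.0213
16 front 0.5732 0.0224
plate12 R top front 0.5839 -0.0566
plate12 L 0.5839 -0.015
60 221 [21, 21, 21, 21, 22, 22, 24, 26, 28, 31, 32, 33, 33, 34, 34, 33, 33, 33, 32, 32, 30, 30, 29, 26, 22, 13]
74 220 [15, 15, 15, 15, 15, 15, 15, 15, 16, 16, 19, 21, 23, 23, 23, 23, 23, 24, 23, 24, 24, 23, 22, 19, 14, 1]
```

{"op": "play_rows", "data": {"translation": [[0.025,0,0],[0.022,0,0.02],[0,0,0.04],[0,0,0.03],[0,0,0.008],[0,0,0],[0,0,0]], "delta_rot": [[0,0,0],[0,0,0],[0,0,0],[0,0,0],[0,0,0],[0,0,0],[0,0,0]], "grip": [-0.27,-0.27,-0.27,-0.27,-0.27,-0.27,-0.27], "squeeze": 40}}

```text
clock: 27.38
tool_pos: [0.6133, 0.0908, 0.1007]
eef_rot: [0.995, 0.102, 0.001, -0.0]
contact_force: [0.0, 0.3, -0.8]
opening: 0.362
finger_force: 0.0
```

{"op": "play_rows", "data": {"translation": [[0,0,0],[0,0,0],[0,0,0],[0,0,0]], "delta_rot": [[0,0,0],[0,0,0],[0,0,0],[0,0,0]], "grip": [-1,-1,-1,-1]}}

```text
clock: 27.88
tool_pos: [0.6126, 0.0906, 0.0999]
eef_rot: [0.995, 0.102, 0.0, 0.0]
contact_force: [-0.3, -1.2, 5.2]
opening: 0.12
finger_force: 40.0
```

{"op": "play_rows", "data": {"translation": [[0.002,0,0],[0.002,0,0],[0.002,0,0],[0.002,0,0],[0,0,0]], "delta_rot": [[0,0,0],[0,0,0],[0,0,0],[0,0,0],[0,0,0]], "grip": [-1,-1,-1,-1,-1]}}

```text
clock: 28.5
tool_pos: [0.6167, 0.0914, 0.0997]
eef_rot: [0.995, 0.102, -0.004, 0.001]
contact_force: [-8.8, -1.6, 12.9]
opening: 0.122
finger_force: 40.0
```

{"op": "play_rows", "data": {"translation": [[0,0,0],[0,0,0],[-0.003,0,0],[0,0,-0.03],[0,0,-0.04],[0,0,-0.04],[0,0,-0.01],[0,0,0],[0,0,0]], "delta_rot": [[0,0,0],[0,0,0],[0,0,0],[0,0,0],[0,0,0],[0,0,0],[0,0,0],[0,0,0],[0,0,0]], "grip": [-0.27,-0.27,-0.27,-0.27,-0.27,-0.27,-0.27,-0.27,-0.27]}}

```text
clock: 29.62
tool_pos: [0.6163, 0.0915, 0.2178]
eef_rot: [0.995, 0.102, -0.001, 0.0]
contact_force: [-0.0, 0.7, -0.7]
opening: 0.364
finger_force: 0.0
```

```bash
python3 look.py r12c; python3 g.py g 24 .11; python3 - <<'E'
from h import *
# toolbox corner: wrist view w1 (413,168) against scene, nearest edge heights
import pickle
w1=dict(np.load('w1.npz')); cs=r.get_calibration('scene')
print(tri([(w1['eye'],ray(w1,'wrist',(413,168))),(cs['eye'],ray(cs,'scene',(435,167)))]))
E
```

```text
w 20.0 tip u 0.6868 v [np.float64(0.0249), np.float64(0.0253)] yaw 11.28 0.71
w 14.0 tip u 0.6779 v [np.float64(-0.0353), np.float64(-0.0357)] yaw 12.22 0.59
16 expect tip u 0.6883 v 0.0244
12 expect tip u 0.6783 v -0.0356
24 expect tip u 0.7183 v 0.0844
20 expect tip u 0.7033 v 0.1444
t 29.725 pos [0.6164 0.0915 0.2179] target [ 0.6122 -0.2686  0.21  ] F [ 0.8 -1.1  0.2] open mm 32.2 ff 0.0
(array([-77.1, 351.8,   8.1]), array([ 0.04,  0.16, 24.08]))
(array([ 0.53477561, -0.44285052,  0.02679888]), [0.009303805432399127, 0.009303805432399155])
```

{"op": "play_rows", "data": {"translation": [[0,0,0],[0,0,0],[0,0,0],[0.0092,0.0441,0.001],[0.0092,0.0441,0.001],[0.0092,0.0441,0.001],[0.0092,0.0441,0.001],[0.0092,0.0441,0.001],[0.0092,0.0441,0.001],[0.0092,0.0441,0.001],[0.0092,0.0441,0.001],[0,0,0],[0,0,0]], "delta_rot": [[0,0,8.03],[0,0,8.03],[0,0,8.02],[0,0,0],[0,0,0],[0,0,0],[0,0,0],[0,0,0],[0,0,0],[0,0,0],[0,0,0],[0,0,0],[0,0,0]], "grip": [0,0,0,0,0,0,0,0,0,0,0,0,0], "squeeze": 40}}

```text
clock: 31.35
tool_pos: [0.6131, -0.2677, 0.2104]
eef_rot: [0.994, -0.108, -0.001, -0.001]
contact_force: [0.0, 1.1, -0.2]
opening: 0.5
finger_force: 0.0
```

```bash
python3 g.py g 24 0; python3 - <<'E'
from h import *
w=r.get_calibration('wrist'); im=r.snapshot('wrist'); cv2.imwrite('pics/g24.png',im)
for d in masks('wrist','bolt_m12'):
    k,wd,y0,y1=center(d['m'],.1,.75); print(np.polyval(k,[y0,y1]).round(1),y0,y1,plane(w,'wrist',(np.polyval(k,(y0+y1)/2),(y0+y1)/2),.055).round(4),wd)
E
```

```text
t 31.35 pos [ 0.6131 -0.2677  0.2104] target [ 0.6122 -0.2686  0.1   ] F [ 0.   1.1 -0.2] open mm 44.0 ff 0.0
(array([ -0.5,   1.3, 110.4]), array([-0.08,  0.09,  0.02]))
[360.6 353.2] 124 269 [ 0.6131 -0.3293  0.055 ] 24.0
[279.6 282.3] 100 298 [ 0.6234 -0.2719  0.055 ] 31.0
```

View pics/g24.png

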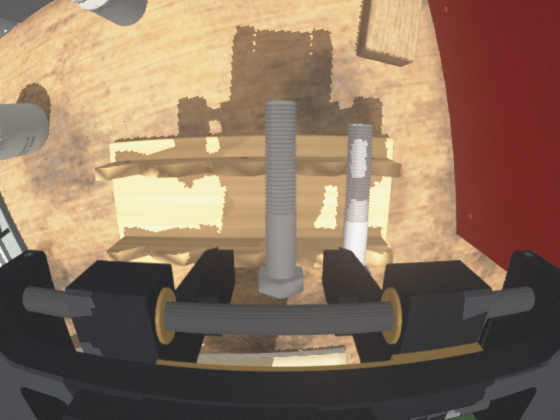

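{"op": "play_rows", "data": {"translation": [[0,0.001,0.035],[0,0,0.035],[0,0,0.025],[0,0,0.015],[0,0,0],[0,0,0],[0,0,0],[0,0,0],[0,0,0],[0,0,0]], "delta_rot": [[0,0,0],[0,0,0],[0,0,0],[0,0,0],[0,0,0],[0,0,0],[0,0,0],[0,0,0],[0,0,0],[0,0,0]], "grip": [0,0,0,0,0,0,-1,-1,-1,-1], "squeeze": 45}}

```text
clock: 32.7
tool_pos: [0.6135, -0.2694, 0.102]
eef_rot: [0.994, -0.108, 0.001, -0.0]
contact_force: [-0.2, 1.5, 5.1]
opening: 0.264
finger_force: 45.0
```

```bash
python3 - <<'E'
from h import *
from plan import *
w1=dict(np.load('w1.npz'))
# pose of g24 wrist camera: rebuild from constant hand-eye
s=r.get_state(); w=r.get_calibration('wrist'); Rt=R.from_quat(s['eef_rot'])
he=Rt.inv().apply(w['eye']-s['tool_pos']); hr=Rt.inv()*R.from_quat(w['rotation'])
Rg=R.from_quat([.994,-.108,-.001,-.001]); c={'intrinsics':w['intrinsics'],'eye':np.array([.6131,-.2677,.2104])+Rg.apply(he),'rotation':(Rg*hr).as_quat()}
print(tri([(w1['eye'],ray(w1,'wrist',(413,168))),(c['eye'],ray(c,'wrist',(458,232)))]))
print('g24 on z=0',plane(c,'wrist',(458,232),0.),plane(c,'wrist',(430,5),0.))
E
```

```text
(array([ 0.53615986, -0.44541438,  0.00221741]), [0.0003161671502227295, 0.0003161671502225286])
g24 on z=0 [ 0.53516288 -0.44696691  0.        ] [ 0.77009311 -0.45205477  0.        ]
```

{"op": "play_rows", "data": {"translation": [[0,0,-0.025],[0,0,-0.045],[0,0,-0.045],[-0.0105,-0.0424,0],[-0.0105,-0.0424,0],[-0.0105,-0.0424,0],[-0.0105,-0.0424,0],[-0.0105,-0.0424,0],[-0.0105,-0.0424,0],[-0.0105,-0.0424,0],[-0.0105,-0.0424,0],[-0.0105,-0.0424,0],[-0.0105,-0.0424,0],[-0.0105,-0.0424,0],[0,0,0],[0,0,0],[0,0,0],[0,0,0],[0,0,0]], "delta_rot": [[0,0,0],[0,0,0],[0,0,0],[0,0,0],[0,0,0],[0,0,0],[0,0,0],[0,0,0],[0,0,0],[0,0,0],[0,0,0],[0,0,0],[0,0,0],[0,0,-6.02],[0,0,-6.02],[0,0,-6.02],[0,0,-6.02],[0,0,0],[0,0,0]], "grip": [-1,-1,-1,-1,-1,-1,-1,-1,-1,-1,-1,-1,-1,-1,-1,-1,-1,-1,-1]}}

```text
clock: 35.08
tool_pos: [0.6, 0.2102, 0.2156]
eef_rot: [0.995, 0.101, -0.001, 0.0]
contact_force: [-0.1, 0.7, -7.1]
opening: 0.257
finger_force: 44.9
```

```bash
python3 g.py p 24 0.034; python3 held.py 24
```

```text
t 35.075 pos [0.6    0.2102 0.2156] target [0.6011 0.2105 0.129 ] F [-0.1  0.7 -7.1] open mm 22.6 ff 44.88083526492119
(array([ 1.3, -0.1, 86.6]), array([ 0.03,  0.1 , -0.12]))
0.87 rows 138 275 w 19.0 x [355.2 349.8] tip ahead of grasp mm [63.8 30.2 44.9] expected 84.00000000000001
0.66 rows 86 366 w 55.0 x [277. 279.] tip ahead of grasp mm [83.6 -0.7 44.9] expected 84.00000000000001
0.63 rows 152 262 w 13.0 x [424.9 414.8] tip ahead of grasp mm [59.4 61.1 44.9] expected 84.00000000000001
```

{"op": "play_rows", "data": {"translation": [[0.001,0,0.035],[0,0,0.035],[0,0,0.017],[0,0,0],[0,0,0.01],[0,0,0.01],[0,0,0.007],[0,0,0.004],[0,0,0],[0,0,0]], "delta_rot": [[0,0,0],[0,0,0],[0,0,0],[0,0,0],[0,0,0],[0,0,0],[0,0,0],[0,0,0],[0,0,0],[0,0,0]], "grip": [-1,-1,-1,-1,-1,-1,-1,-1,-1,-1]}}

```text
clock: 36.42
tool_pos: [0.6013, 0.2108, 0.0991]
eef_rot: [0.995, 0.102, -0.0, 0.0]
contact_force: [-3.0, -1.0, 3.3]
opening: 0.259
finger_force: 45.0
```

{"op": "play_rows", "data": {"translation": [[0.002,0,0],[0.002,0,0],[0.002,0,0],[0.002,0,0],[0,0,0]], "delta_rot": [[0,0,0],[0,0,0],[0,0,0],[0,0,0],[0,0,0]], "grip": [-1,-1,-1,-1,-1]}}

```text
clock: 37.05
tool_pos: [0.6053, 0.2117, 0.0989]
eef_rot: [0.995, 0.102, -0.005, 0.001]
contact_force: [-11.9, -1.8, 12.3]
opening: 0.261
finger_force: 45.0
```

{"op": "play_rows", "data": {"translation": [[0,0,0],[0,0,0],[-0.004,0,0],[0,0,-0.03],[0,0,-0.04],[0,0,-0.04],[0,0,-0.01],[0,0,0],[0,0,0]], "delta_rot": [[0,0,0],[0,0,0],[0,0,0],[0,0,0],[0,0,0],[0,0,0],[0,0,0],[0,0,0],[0,0,0]], "grip": [-0.02,-0.02,-0.02,-0.02,-0.02,-0.02,-0.02,-0.02,-0.02]}}

```text
clock: 38.17
tool_pos: [0.6045, 0.2113, 0.2167]
eef_rot: [0.995, 0.102, -0.001, 0.0]
contact_force: [0.7, -0.5, -0.8]
opening: 0.49
finger_force: 0.0
```

```bash
python3 look.py r24; python3 g.py g 20 .11
```

```text
w 19.0 tip u 0.6864 v [np.float64(0.0252), np.float64(0.0248)] yaw 12.31 0.63
w 29.0 tip u 0.7183 v [np.float64(0.0854), np.float64(0.084)] yaw 12.91 0.59
w 13.0 tip u 0.6792 v [np.float64(-0.0349), np.float64(-0.0352)] yaw 12.04 0.58
16 expect tip u 0.6883 v 0.0244
12 expect tip u 0.6783 v -0.0356
24 expect tip u 0.7183 v 0.0844
20 expect tip u 0.7033 v 0.1444
t 38.275 pos [0.6047 0.2114 0.2168] target [ 0.5941 -0.3257  0.207 ] F [ 0.6  0.2 -0. ] open mm 43.0 ff 0.0
(array([-119. ,  523.8,   10.4]), array([ 0.07,  0.15, 24.08]))
```

{"op": "play_rows", "data": {"translation": [[0,0,0],[0,0,0],[0,0,0],[0.0087,0.0439,0.0008],[0.0087,0.0439,0.0008],[0.0087,0.0439,0.0008],[0.0087,0.0439,0.0008],[0.0087,0.0439,0.0008],[0.0087,0.0439,0.0008],[0.0087,0.0439,0.0008],[0.0087,0.0439,0.0008],[0.0087,0.0439,0.0008],[0.0087,0.0439,0.0008],[0.0087,0.0439,0.0008],[0.0087,0.0439,0.0008],[0,0,0],[0,0,0]], "delta_rot": [[0,0,8.03],[0,0,8.03],[0,0,8.02],[0,0,0],[0,0,0],[0,0,0],[0,0,0],[0,0,0],[0,0,0],[0,0,0],[0,0,0],[0,0,0],[0,0,0],[0,0,0],[0,0,0],[0,0,0],[0,0,0]], "grip": [-0.09,-0.09,-0.09,-0.09,-0.09,-0.09,-0.09,-0.09,-0.09,-0.09,-0.09,-0.09,-0.09,-0.09,-0.09,-0.09,-0.09], "squeeze": 45}}

```text
clock: 40.4
tool_pos: [0.594, -0.3242, 0.2078]
eef_rot: [0.994, -0.108, -0.001, -0.001]
contact_force: [-0.3, -0.2, -0.5]
opening: 0.458
finger_force: 0.0
```

```bash
python3 g.py g 20 0; python3 - <<'E'
from h import *
w=r.get_calibration('wrist'); im=r.snapshot('wrist'); cv2.imwrite('pics/g20.png',im)
for d in masks('wrist','bolt_m12'):
    k,wd,y0,y1=center(d['m'],.1,.75); print(np.polyval(k,[y0,y1]).round(1),y0,y1,plane(w,'wrist',(np.polyval(k,(y0+y1)/2),(y0+y1)/2),.052).round(4),wd)
E
```

```text
t 40.4 pos [ 0.594  -0.3242  0.2078] target [ 0.5941 -0.3257  0.097 ] F [-0.3 -0.2 -0.5] open mm 40.3 ff 0.0
(array([  0.6,   1.6, 110.8]), array([-0.09,  0.09,  0.01]))
```

View pics/g20.png

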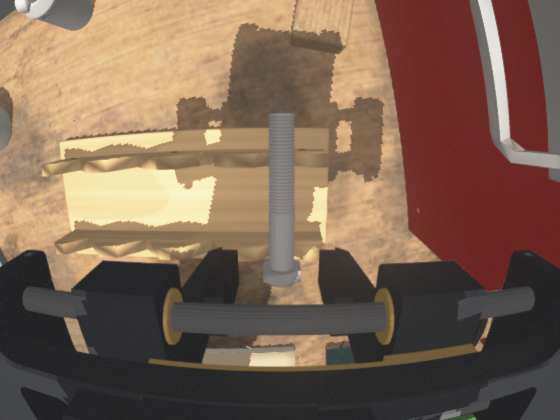

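{"op": "play_rows", "data": {"translation": [[0.0005,0.0015,0.025],[0,0,0.025],[0,0,0.025]], "delta_rot": [[0,0,0],[0,0,0],[0,0,0]], "grip": [-0.09,-0.09,-0.09]}}

```text
clock: 40.88
tool_pos: [0.595, -0.3249, 0.1332]
eef_rot: [0.994, -0.107, 0.0, -0.0]
contact_force: [0.4, 0.7, -0.4]
opening: 0.454
finger_force: 0.0
```

{"op": "play_rows", "data": {"translation": [[0,0,0.02],[0,0,0.0155],[0,0,0],[0,0,0],[0,0,0],[0,0,0],[0,0,0],[0,0,0]], "delta_rot": [[0,0,0],[0,0,0],[0,0,0],[0,0,0],[0,0,0],[0,0,0],[0,0,0],[0,0,0]], "grip": [-0.09,-0.09,-0.09,-0.09,-1,-1,-1,-1]}}

```text
clock: 41.88
tool_pos: [0.5947, -0.3268, 0.0989]
eef_rot: [0.994, -0.108, 0.0, 0.0]
contact_force: [-0.1, 0.3, 4.9]
opening: 0.212
finger_force: 45.0
```

{"op": "play_rows", "data": {"translation": [[0,0,-0.027],[0,0,-0.045],[0,0,-0.045],[-0.0106,-0.0445,0],[-0.0106,-0.0445,0],[-0.0106,-0.0445,0],[-0.0106,-0.0445,0],[-0.0106,-0.0445,0],[-0.0106,-0.0445,0],[-0.0106,-0.0445,0],[-0.0106,-0.0445,0],[-0.0106,-0.0445,0],[-0.0106,-0.0445,0],[-0.0106,-0.0445,0],[-0.0106,-0.0445,0],[-0.0106,-0.0445,0],[0,0,0],[0,0,0],[0,0,0],[0,0,0]], "delta_rot": [[0,0,0],[0,0,0],[0,0,0],[0,0,0],[0,0,0],[0,0,0],[0,0,0],[0,0,0],[0,0,0],[0,0,0],[0,0,0],[0,0,0],[0,0,0],[0,0,0],[0,0,0],[0,0,-6.02],[0,0,-6.02],[0,0,-6.02],[0,0,-6.02],[0,0,0]], "grip": [-1,-1,-1,-1,-1,-1,-1,-1,-1,-1,-1,-1,-1,-1,-1,-1,-1,-1,-1,-1]}}

```text
clock: 44.38
tool_pos: [0.5836, 0.2673, 0.2146]
eef_rot: [0.995, 0.101, -0.001, 0.0]
contact_force: [-0.4, -0.0, -3.4]
opening: 0.21
finger_force: 44.9
```

```bash
python3 g.py p 20 0.034; python3 held.py 20
```

```text
t 44.375 pos [0.5836 0.2673 0.2146] target [0.5841 0.2682 0.129 ] F [-0.4 -0.  -3.4] open mm 18.5 ff 44.92682933807373
(array([ 0.8, -0.9, 85.6]), array([ 0.02,  0.09, -0.08]))
0.9 rows 136 265 w 18.0 x [425.8 414.4] tip ahead of grasp mm [66.2 61.1 44.9] expected 74.0
0.87 rows 111 366 w 46.0 x [277.3 279. ] tip ahead of grasp mm [73.8 -0.5 44.9] expected 74.0
0.67 rows 152 264 w 12.0 x [483.7 469.2] tip ahead of grasp mm [61.4 92.3 44.9] expected 74.0
0.67 rows 91 272 w 29.0 x [355.8 350.2] tip ahead of grasp mm [82.5 30.1 44.9] expected 74.0
```

{"op": "play_rows", "data": {"translation": [[0.001,-0.0009,0.035],[0,0,0.035],[0,0,0.016],[0,0,0],[0,0,0.01],[0,0,0.01],[0,0,0.007],[0,0,0.004],[0,0,0],[0,0,0]], "delta_rot": [[0,0,0],[0,0,0],[0,0,0],[0,0,0],[0,0,0],[0,0,0],[0,0,0],[0,0,0],[0,0,0],[0,0,0]], "grip": [-1,-1,-1,-1,-1,-1,-1,-1,-1,-1]}}

```text
clock: 45.72
tool_pos: [0.5847, 0.2688, 0.0987]
eef_rot: [0.995, 0.102, -0.0, 0.0]
contact_force: [-2.2, -0.8, 2.8]
opening: 0.208
finger_force: 45.0
```

{"op": "play_rows", "data": {"translation": [[0.002,0,0],[0.002,0,0],[0.002,0,0],[0.002,0,0],[0,0,0]], "delta_rot": [[0,0,0],[0,0,0],[0,0,0],[0,0,0],[0,0,0]], "grip": [-1,-1,-1,-1,-1]}}

```text
clock: 46.35
tool_pos: [0.5878, 0.2697, 0.0985]
eef_rot: [0.995, 0.102, -0.006, 0.001]
contact_force: [-13.7, -3.6, 13.1]
opening: 0.211
finger_force: 45.1
```

Contact. Release, rise and back off for a check.

{"op": "play_rows", "data": {"translation": [[0,0,0],[0,0,0],[-0.004,0,0],[0,0,-0.03],[0,0,-0.04],[0,0,-0.04],[-0.01,0.03,-0.02],[-0.02,0.045,-0.01],[0,0.045,0],[0,0,0],[0,0,0]], "delta_rot": [[0,0,0],[0,0,0],[0,0,0],[0,0,0],[0,0,0],[0,0,0],[0,0,0],[0,0,0],[0,0,0],[0,0,0],[0,0,0]], "grip": [-0.1,-0.1,-0.1,-0.1,-0.1,-0.1,-0.1,-0.1,-0.1,-0.1,-0.1]}}

```text
clock: 47.72
tool_pos: [0.5837, 0.1467, 0.2383]
eef_rot: [0.995, 0.102, 0.0, -0.0]
contact_force: [0.3, -0.7, -0.9]
opening: 0.447
finger_force: 0.0
```

```bash
python3 look.py f1; python3 g.py p 16 0.004 0; python3 - <<'E'
from h import *
im=cv2.imread('pics/f1.png'); sc=r.snapshot('scene')
cv2.imwrite('pics/f1o.png',np.vstack([cv2.resize(im[50:270,110:430],(640,440),interpolation=cv2.INTER_CUBIC)]))
for n in ('scene','side'):
    if n=='side': r.snapshot(n)
    for t in('mug','paste_tub'): print(n,t,[(np.round(d['point'],3),round(d['confidence'],2)) for d in r.look_for(n,t)[:1]])
E
```

```text
w 18.0 tip u 0.6874 v [np.float64(0.0258), np.float64(0.0243)] yaw 13.27 0.71
w 27.0 tip u 0.7198 v [np.float64(0.0854), np.float64(0.0849)] yaw 12.09 0.71
w 21.0 tip u 0.7039 v [np.float64(0.1458), np.float64(0.1452)] yaw 12.29 0.68
w 12.0 tip u 0.678 v [np.float64(-0.0355), np.float64(-0.0349)] yaw 11.01 0.64
16 expect tip u 0.6883 v 0.0244
12 expect tip u 0.6783 v -0.0356
24 expect tip u 0.7183 v 0.0844
20 expect tip u 0.7033 v 0.1444
t 47.825 pos [0.5833 0.148  0.2382] target [0.6064 0.1503 0.099 ] F [-0.4  0.2  0.2] open mm 39.7 ff 0.0
(array([ 23. ,   2.7, 139.2]), array([-0.08, -0.01,  0.13]))
scene mug [(array([0.417, 0.049, 0.061]), 0.86)]
scene paste_tub [(array([ 0.728, -0.009,  0.064]), 0.93)]
side mug [(array([0.615, 0.208, 0.017]), 0.64)]
side paste_tub [(array([ 0.74 , -0.042,  0.066]), 0.56)]
```

View pics/f1o.png

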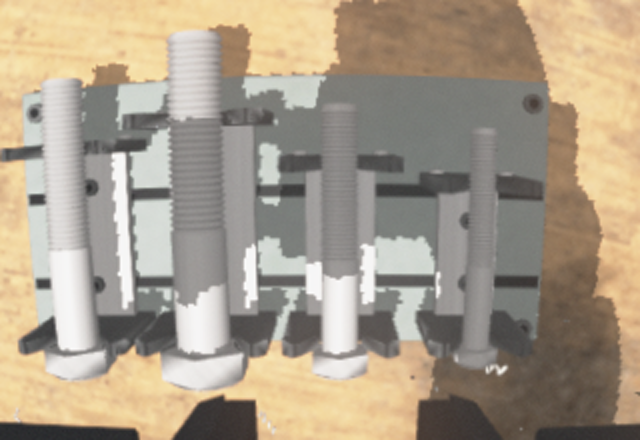

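{"op": "play_rows", "data": {"translation": [[0.02,0.0025,0.02],[0,0,0.045],[0,0,0.045],[0,0,0.02],[0,0,0.009],[0,0,0],[0,0,0],[0,0,0],[0,0,0],[0,0,0]], "delta_rot": [[0,0,0],[0,0,0],[0,0,0],[0,0,0],[0,0,0],[0,0,0],[0,0,0],[0,0,0],[0,0,0],[0,0,0]], "grip": [-0.18,-0.18,-0.18,-0.18,-0.18,-0.18,-1,-1,-1,-1], "squeeze": 40}}

```text
clock: 49.38
tool_pos: [0.6044, 0.1483, 0.1004]
eef_rot: [0.995, 0.102, 0.001, -0.0]
contact_force: [0.2, 2.1, 6.1]
opening: 0.167
finger_force: 40.0
```

{"op": "play_rows", "data": {"translation": [[0.002,0,0],[0.002,0,0],[0.002,0,0],[0.001,0,0],[0,0,0]], "delta_rot": [[0,0,0],[0,0,0],[0,0,0],[0,0,0],[0,0,0]], "grip": [-1,-1,-1,-1,-1]}}

```text
clock: 50.0
tool_pos: [0.6053, 0.1485, 0.1001]
eef_rot: [0.995, 0.102, -0.006, 0.001]
contact_force: [-13.8, -1.0, 17.5]
opening: 0.166
finger_force: 40.0
```

{"op": "play_rows", "data": {"translation": [[0,0,0],[0,0,0],[-0.004,0,0],[0,0,-0.03],[0,0,-0.04],[0,0,-0.04],[-0.01,0.03,-0.02],[-0.02,0.045,-0.01],[0,0.02,0],[0,0,0],[0,0,0]], "delta_rot": [[0,0,0],[0,0,0],[0,0,0],[0,0,0],[0,0,0],[0,0,0],[0,0,0],[0,0,0],[0,0,0],[0,0,0],[0,0,0]], "grip": [-0.18,-0.18,-0.18,-0.18,-0.18,-0.18,-0.18,-0.18,-0.18,-0.18,-0.18]}}

```text
clock: 51.38
tool_pos: [0.5965, 0.0515, 0.2388]
eef_rot: [0.995, 0.103, -0.0, -0.001]
contact_force: [-0.3, 0.5, -0.5]
opening: 0.408
finger_force: 0.0
```

```bash
python3 look.py f2; sed -n 3p look.py >/dev/null; python3 - <<'E'
from plan import *
# height check: v of each axis as seen from this camera against the slot's v; dz = dv*(zc-z)/(vc-v)
w=r.get_calibration('wrist'); e,f=ax(np.radians(YS)); vc=w['eye'][:2]@f; print('state',r.get_state()['clock'],r.get_state()['contact_force'],'cam v',vc.round(3))
for d in masks('wrist','bolt_m12'):
    for a,b in((.05,.3),(.45,.75)):
        k,wd,y0,y1=center(d['m'],a,b); y=y0+(a+b)/2*(y1-y0); p=plane(w,'wrist',(np.polyval(k,y),y),.05)[:2]; v=p@f
        vs=min((place(n,0,0)[:2]@f for n in B),key=lambda q:abs(q-v)); print('v',v.round(4),'slot',vs.round(4),'z est',(.05-(v-vs)*(w['eye'][2]-.05)/(vc-v)*-1).round(4))
E
```

```text
w 19.0 tip u 0.7055 v [np.float64(0.147), np.float64(0.1454)] yaw 13.15 0.9
w 23.0 tip u 0.7196 v [np.float64(0.0856), np.float64(0.0859)] yaw 11.45 0.84
w 17.0 tip u 0.6874 v [np.float64(0.0231), np.float64(0.0236)] yaw 11.07 0.83
w 13.0 tip u 0.6785 v [np.float64(-0.0349), np.float64(-0.0351)] yaw 11.84 0.79
16 expect tip u 0.6883 v 0.0244
12 expect tip u 0.6783 v -0.0356
24 expect tip u 0.7183 v 0.0844
20 expect tip u 0.7033 v 0.1444
state 51.475 [ 0.29585595 -0.43530404  0.4001561 ] cam v -0.07
v 0.1459 slot 0.1444 z est 0.0482
v 0.1453 slot 0.1444 z est 0.0489
v 0.0854 slot 0.0844 z est 0.0484
v 0.0851 slot 0.0844 z est 0.0488
v 0.0232 slot 0.0244 z est 0.0534
v 0.0233 slot 0.0244 z est 0.0532
v -0.0349 slot -0.0356 z est 0.0449
v -0.0351 slot -0.0356 z est 0.046
```

```bash
python3 -c "
from plant import r
print(r.finish_job())"
```

```text
the job is handed in; nothing more can be done
None
```

All four bolts were put in their matching saddles, pushed up against the front plates and released, and I handed the job in at about 51.5 s. The last wrist-camera check put them all in their slots with heads at the plates to within about 2 mm; seating depth was measured only to a few mm. The tub, and the mug in the one camera that still found it, had not visibly moved.

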